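# Reload the sausage slicer

### The arm

A 7-joint arm with a two-finger parallel gripper is mounted at the origin on the work surface. World frame = base frame: x ahead of the robot, y to its left, z up, the work surface at z = 0. Lengths are in mm, angles in rad, forces in N, time in s.
With the tool pointing down it reaches from about 350 to 900 mm from the base axis. Payload 7.2 kg.
Tool frame: the origin (TCP) lies midway between the tips of the shut fingers; the grasp point (between the pads) lies 19 mm behind it; z points along the fingers, y is the direction in which the jaws open and shut (so a half turn about z gives the same grasp; the last joint's range is limited). The gripper opens to 85 mm and grips with 20 to 120 N. Pads are 22 mm wide; open, the fingers measure 114 mm over their backs; the gripper's body (76 mm by 85 mm) begins 54 mm behind the grasp point. The pads swing forward as they close: fully open they stand 13 mm farther back than shut.
Start: joints at [1.157, 0.411, -0.013, 1.596, 0.006, 1.134, -0.082], TCP at [211.832, -588.01, 231.297] pointing down, gripper open.
Joint ranges: [-2.95, 2.95], [-0.29, 1.99], [-1.47, 1.44], [0.14, 2.54], [-1.03, 4.17], [0.13, 1.85], [-2.86, 2.86]. Speed limits (rad/s): [2.39, 2.39, 3.01, 3.01, 3.14, 3.14, 3.14].

### API

Orientations are given as a rotation vector (axis times angle).
In Python, from workcell import robot gives the robot as it stands. The module is installed in compiled form; this text tells all that it offers.
- The arm moves only by the tool send_rows, never from a script. Its arguments are lists of equal length, an entry for each row: "travel": the shift along the tool's x, y, z in units of 60 mm (1.0 is 60 mm), a list of three; "rot": the turn, a rotation vector about the tool's x, y, z in units of 8 degrees (1.0 is 8 degrees), a list of three; "gripper": the opening in per cent of the stroke, from 0 (shut) to 100 (fully open). A call has 1 to 12 rows; each row shifts and turns the commanded pose from where the row before left it, along the tool's axes as they then stand; what a row does not reach is not made up. A row lasts 1/8 s, in which the tool goes at most 62.5 mm and 10.7 degrees, less where a joint would pass 70% of its speed; a pose out of reach is approached as far as the arm can. A call is refused whole if a number of a shift passes 1 or a number of a turn 1, either way. A call with a gripper value outside its range is refused whole. The fingers move at their own pace and stop on an object; the grip force is fixed at half the most. Time passes only in rows, so rows that do not move let the fingers close. It gives the time, the measured TCP pose, the force and the opening at its end, in the units of the state.
- robot.get_obs(): the state, without advancing time (a new reading comes with each control period).
- robot.get_image(name): name is "side" or "top" or "wrist"; returns the picture (384x512x3 uint8, red, green, blue); there is no depth.
- robot.get_calibration(name): a dict with "camera_matrix" (3x3 intrinsics, pixels), "k1" (the pictures are not rectified: a ray, as slopes to the right and down, at radius r is drawn at 1 + k1 r^2 times it, then the intrinsics apply), "rvec" (rotation vector, rad) and "tvec" (3), from world to camera coordinates, as OpenCV has them; the wrist camera has in their place "hand_eye" (4x4, takes a point from camera to tool coordinates, whose origin is the TCP and whose axes are the flange's). Camera axes: x right, y down, z forward; pixel columns grow to the right and rows downward; lengths in mm; the calibration is good to about 2 mm. A picture is of the moment at which its call begins: read the wrist's pose just before it. get_calibration takes no time and is no camera call.
- robot.job_done(): hands the job in, once; it reports no verdict.
The state is a dict: "time": time; "qpos": joint angles; "dq": joint speeds; "joint_efforts": joint torques, N m; "tool_pos": TCP position; "tool_rot": TCP orientation; "contact_force": force on the tool from outside, world axes, zero at the start; "torque": the same for the moment, N m; "finger_gap": opening from 0.0 (shut) to 1.0 (fully open).
Only numpy, scipy, OpenCV 4.12 (cv2) and the standard library are available. Lean on these libraries where they do the work, as an engineer would, in place of code of your own. Each camera call takes 0.05 s, during which the arm holds its last target.

### The job

Reload the slicer's carriage: give the cam catch a quarter turn to free the clamp, swing the clamp right up, put every leftover sausage end from the channels into the small deep offcut pan, and lay each whole dry sausage from the tray in a channel of its own, lying right down along the channel with its middle at the channel's middle, where the clamp's foot will press; lower each one until it rests in the channel before you let go, do not drop it. When all are loaded, swing the clamp down onto them and turn the cam catch back a quarter turn so that it draws the clamp tight. Leave the jar, bowl, spatula, bottle and flour bag where they are.

Things in the scene. Friction and masses are not known exactly. Their poses are not given: they have to be found in the camera images.
- slicer: white and aluminium meat slicer, fixed, 500 x 400 mm. Origin on the worktop below the middle of its carriage (plate top at z = 80 mm); z up; three channels lie side by side along its x, each running along its y. Keep clear of the gauge plate at y = +110 mm (215 mm high) and of the round blade and motor housing beyond it (y from +104, x = +67 to +303 mm, 290 mm high)
- channel0 (a point): middle of the first V channel (x = -70, z = 117 mm in the slicer's frame): where the axis of a seated sausage passes; axes as the slicer's, channel along y. 90 degree V of 3 mm sheet, 170 mm long, inner apex 31 mm below this point, upper edges 13 mm below it and 20 mm to each side, ends open. At the start empty or holding a leftover end
- channel1 (a point): the same for the middle channel (x = 0)
- channel2 (a point): the same for the third channel (x = +70 mm)
- clamp (a joint): angle of the clamp, rad: 0 = drawn tight, about 0.04 = resting on what lies in the channels, 1.35 = up against its stop, where it stays (let go below about 1.1 it falls shut). It turns about the slicer's x through clamp_hinge: as the value grows it rises and goes back to the slicer's -y. 0.4 kg; three sprung rubber feet (4 mm stroke) under its crossbar, one over each channel's middle
- clamp_hinge (a point): point on the clamp's hinge axis, in the middle of its length; axes as the slicer's. The crossbar (244 mm long along x, 12 mm thick) is 95 mm in +y and 43 mm in +z from here at clamp = 0
- clamp_handle (a point): middle of the clamp's D handle: round steel bar 12 mm thick, 100 mm long along the slicer's x, 42 mm from the crossbar's centre line; moves with the clamp, 127.5 mm from the hinge axis (95 mm in +y, 85 mm in +z of clamp_hinge at clamp = 0). Can be pinched from above; it turns between the fingers as the clamp swings
- cam (a joint): angle of the cam catch, rad: 0 = locked (nose over the clamp's tongue, bar grip along the slicer's x), 1.57 = freed (bar grip along y), stop at 1.6. Grows clockwise seen from above. Locking draws the clamp down its last 4 mm, takes about 0.4 N m, and is only possible with the clamp down; it stays where it is left
- cam_grip (a point): centre of the cam catch's black bar grip, 64 mm long along this point's x, 12 mm thick along its y, reaching 18 mm above and 14 mm below this point; it turns with the cam about the vertical. z = 209 mm
- tray: shallow white tray, fixed, 325 mm (x) x 210 mm (y) x 15 mm high, walls and floor 3 mm; origin under its centre. The whole sausages start here
- sausage0: whole dry sausage, brown-red, stiff, round, 44 mm thick and 150 mm long with rounded tied ends; origin at its middle on its axis, x along its length. May be absent
- sausage1: whole dry sausage, brown-red, stiff, round, 44 mm thick and 150 mm long with rounded tied ends; origin at its middle on its axis, x along its length. May be absent
- sausage2: whole dry sausage, brown-red, stiff, round, 44 mm thick and 150 mm long with rounded tied ends; origin at its middle on its axis, x along its length. May be absent
- end0: leftover sausage end, 44 mm thick and 70 mm long, one end cut flat; origin at its middle on its axis, x along its length. It starts in a channel under the clamp. May be absent
- end1: leftover sausage end, 44 mm thick and 70 mm long, one end cut flat; origin at its middle on its axis, x along its length. It starts in a channel under the clamp. May be absent
- end2: leftover sausage end, 44 mm thick and 70 mm long, one end cut flat; origin at its middle on its axis, x along its length. It starts in a channel under the clamp. May be absent
- offcut_pan: small deep steel pan, loose (0.6 kg), 176 mm (x) x 162 mm (y) x 65 mm high, walls and floor 3 mm; origin under its centre, z up
- spice_jar: glass jar with lid, 54 mm wide, 95 mm high, loose; origin under its centre. Not to be disturbed
- small_bowl: white bowl, 130 mm wide, 50 mm high, loose; origin under its centre. Not to be disturbed
- spatula: spatula with black handle lying on the worktop beyond the tray, 305 mm long, 70 mm wide, 16 mm high, loose; origin under its middle, x along its length towards the blade. Not to be disturbed
- oil_bottle: tall oil bottle, 88 mm wide, 254 mm high, loose; origin under its centre. Not to be disturbed
- flour_bag: paper flour bag, 70 x 110 x 208 mm, loose; origin under its centre. Not to be disturbed
Things that resemble listed ones, but are neither listed nor needed, are in the scene too. Leave any purple or yellow look-alike of the end0 alone.

How it is judged (in metres and radians):
On the way, in this order (a step that is already met when the one before it is completed fails the run):
1. the cam catch is freed and the clamp is swung up (value of joint each of cam, clamp above 1.2 rad), for 0.2 s.
2. with the clamp up, every leftover end is in the offcut pan and every whole sausage lies settled in a channel (value of joint clamp above 1 rad and ((x of sausage0 in the frame of channel0 between -0.008 and 0.008 m and y of sausage0 in the frame of channel0 between -0.035 and 0.035 m and z of sausage0 in the frame of channel0 between -0.007 and 0.007 m and angle between the x axis of sausage0 and the y axis of channel0, either way round below 0.1 rad) or (x of sausage0 in the frame of channel1 between -0.008 and 0.008 m and y of sausage0 in the frame of channel1 between -0.035 and 0.035 m and z of sausage0 in the frame of channel1 between -0.007 and 0.007 m and angle between the x axis of sausage0 and the y axis of channel1, either way round below 0.1 rad) or (x of sausage0 in the frame of channel2 between -0.008 and 0.008 m and y of sausage0 in the frame of channel2 between -0.035 and 0.035 m and z of sausage0 in the frame of channel2 between -0.007 and 0.007 m and angle between the x axis of sausage0 and the y axis of channel2, either way round below 0.1 rad)) and ((x of sausage1 in the frame of channel0 between -0.008 and 0.008 m and y of sausage1 in the frame of channel0 between -0.035 and 0.035 m and z of sausage1 in the frame of channel0 between -0.007 and 0.007 m and angle between the x axis of sausage1 and the y axis of channel0, either way round below 0.1 rad) or (x of sausage1 in the frame of channel1 between -0.008 and 0.008 m and y of sausage1 in the frame of channel1 between -0.035 and 0.035 m and z of sausage1 in the frame of channel1 between -0.007 and 0.007 m and angle between the x axis of sausage1 and the y axis of channel1, either way round below 0.1 rad) or (x of sausage1 in the frame of channel2 between -0.008 and 0.008 m and y of sausage1 in the frame of channel2 between -0.035 and 0.035 m and z of sausage1 in the frame of channel2 between -0.007 and 0.007 m and angle between the x axis of sausage1 and the y axis of channel2, either way round below 0.1 rad)) and ((x of sausage2 in the frame of channel0 between -0.008 and 0.008 m and y of sausage2 in the frame of channel0 between -0.035 and 0.035 m and z of sausage2 in the frame of channel0 between -0.007 and 0.007 m and angle between the x axis of sausage2 and the y axis of channel0, either way round below 0.1 rad) or (x of sausage2 in the frame of channel1 between -0.008 and 0.008 m and y of sausage2 in the frame of channel1 between -0.035 and 0.035 m and z of sausage2 in the frame of channel1 between -0.007 and 0.007 m and angle between the x axis of sausage2 and the y axis of channel1, either way round below 0.1 rad) or (x of sausage2 in the frame of channel2 between -0.008 and 0.008 m and y of sausage2 in the frame of channel2 between -0.035 and 0.035 m and z of sausage2 in the frame of channel2 between -0.007 and 0.007 m and angle between the x axis of sausage2 and the y axis of channel2, either way round below 0.1 rad)) and x of end0 in the frame of offcut_pan between -0.083 and 0.083 m and y of end0 in the frame of offcut_pan between -0.076 and 0.076 m and z of end0 in the frame of offcut_pan between 0 and 0.065 m and x of end1 in the frame of offcut_pan between -0.083 and 0.083 m and y of end1 in the frame of offcut_pan between -0.076 and 0.076 m and z of end1 in the frame of offcut_pan between 0 and 0.065 m and x of end2 in the frame of offcut_pan between -0.083 and 0.083 m and y of end2 in the frame of offcut_pan between -0.076 and 0.076 m and z of end2 in the frame of offcut_pan between 0 and 0.065 m), for 0.2 s.
3. the clamp is down on the sausages and the cam catch is turned back, drawing it tight (value of joint clamp below 0.02 rad and value of joint cam below 0.2 rad), for 0.2 s.
At the end, for the whole second after the job is handed in: Clamp within 0.02 rad of fully down, cam within 0.2 rad of locked; each whole sausage at rest in its own channel (axis within 8 mm sideways, 7 mm in height, 0.1 rad; middle within 35 mm of the channel's); each leftover end at rest inside the offcut pan (all of step 3 and ((x of sausage0 in the frame of channel0 between -0.008 and 0.008 m and y of sausage0 in the frame of channel0 between -0.035 and 0.035 m and z of sausage0 in the frame of channel0 between -0.007 and 0.007 m and angle between the x axis of sausage0 and the y axis of channel0, either way round below 0.1 rad) or (x of sausage0 in the frame of channel1 between -0.008 and 0.008 m and y of sausage0 in the frame of channel1 between -0.035 and 0.035 m and z of sausage0 in the frame of channel1 between -0.007 and 0.007 m and angle between the x axis of sausage0 and the y axis of channel1, either way round below 0.1 rad) or (x of sausage0 in the frame of channel2 between -0.008 and 0.008 m and y of sausage0 in the frame of channel2 between -0.035 and 0.035 m and z of sausage0 in the frame of channel2 between -0.007 and 0.007 m and angle between the x axis of sausage0 and the y axis of channel2, either way round below 0.1 rad)) and ((x of sausage1 in the frame of channel0 between -0.008 and 0.008 m and y of sausage1 in the frame of channel0 between -0.035 and 0.035 m and z of sausage1 in the frame of channel0 between -0.007 and 0.007 m and angle between the x axis of sausage1 and the y axis of channel0, either way round below 0.1 rad) or (x of sausage1 in the frame of channel1 between -0.008 and 0.008 m and y of sausage1 in the frame of channel1 between -0.035 and 0.035 m and z of sausage1 in the frame of channel1 between -0.007 and 0.007 m and angle between the x axis of sausage1 and the y axis of channel1, either way round below 0.1 rad) or (x of sausage1 in the frame of channel2 between -0.008 and 0.008 m and y of sausage1 in the frame of channel2 between -0.035 and 0.035 m and z of sausage1 in the frame of channel2 between -0.007 and 0.007 m and angle between the x axis of sausage1 and the y axis of channel2, either way round below 0.1 rad)) and ((x of sausage2 in the frame of channel0 between -0.008 and 0.008 m and y of sausage2 in the frame of channel0 between -0.035 and 0.035 m and z of sausage2 in the frame of channel0 between -0.007 and 0.007 m and angle between the x axis of sausage2 and the y axis of channel0, either way round below 0.1 rad) or (x of sausage2 in the frame of channel1 between -0.008 and 0.008 m and y of sausage2 in the frame of channel1 between -0.035 and 0.035 m and z of sausage2 in the frame of channel1 between -0.007 and 0.007 m and angle between the x axis of sausage2 and the y axis of channel1, either way round below 0.1 rad) or (x of sausage2 in the frame of channel2 between -0.008 and 0.008 m and y of sausage2 in the frame of channel2 between -0.035 and 0.035 m and z of sausage2 in the frame of channel2 between -0.007 and 0.007 m and angle between the x axis of sausage2 and the y axis of channel2, either way round below 0.1 rad)) and x of end0 in the frame of offcut_pan between -0.083 and 0.083 m and y of end0 in the frame of offcut_pan between -0.076 and 0.076 m and z of end0 in the frame of offcut_pan between 0 and 0.065 m and x of end1 in the frame of offcut_pan between -0.083 and 0.083 m and y of end1 in the frame of offcut_pan between -0.076 and 0.076 m and z of end1 in the frame of offcut_pan between 0 and 0.065 m and x of end2 in the frame of offcut_pan between -0.083 and 0.083 m and y of end2 in the frame of offcut_pan between -0.076 and 0.076 m and z of end2 in the frame of offcut_pan between 0 and 0.065 m and linear speed of each of sausage0, sausage1, sausage2, end0, end1, end2 below 0.03 m/s); the robot touches nothing.
It fails at once if a bystander (jar, bowl, spatula, bottle, flour bag) is moved by more than 30 mm (distance of any of spice_jar, small_bowl, spatula, oil_bottle, flour_bag from where it was at the start of the episode above 0.03 m).
It fails at once if a whole sausage is let go and falls while more than 12 mm above its place in the channels ((x of sausage0 in the frame of slicer between -0.11 and 0.11 m and y of sausage0 in the frame of slicer between -0.1 and 0.1 m and z of sausage0 in the frame of slicer above 0.129 m and contact force between sausage0 and anything else below 0.02 N and linear speed of sausage0 above 0.2 m/s) or (x of sausage1 in the frame of slicer between -0.11 and 0.11 m and y of sausage1 in the frame of slicer between -0.1 and 0.1 m and z of sausage1 in the frame of slicer above 0.129 m and contact force between sausage1 and anything else below 0.02 N and linear speed of sausage1 above 0.2 m/s) or (x of sausage2 in the frame of slicer between -0.11 and 0.11 m and y of sausage2 in the frame of slicer between -0.1 and 0.1 m and z of sausage2 in the frame of slicer above 0.129 m and contact force between sausage2 and anything else below 0.02 N and linear speed of sausage2 above 0.2 m/s)).
Of end0, end1, end2 only 1 to 2 are there at a start; the rules pass over those that are not, and their reading is None.
Of sausage0, sausage1, sausage2 only 2 to 3 are there at a start; the rules pass over those that are not, and their reading is None.
At some moment in a run one of sausage0, sausage1, sausage2, offcut_pan may be knocked a few centimetres aside while the robot is not near it.
It also fails if it takes over 210 s, if anything falls off the work surface, if the arm or the gripper's body presses on something with over 40 N, if the wrist force passes 120 N, or if a joint passes its speed limit or range.

## Working session

There is one attempt and no reset: what is moved stays moved. The work goes in short steps, Python scripts to look and compute and a tool call to move; the robot and the scene stay as the last step left them, time stands still between calls to the robot, and variables do not carry over. Pictures are saved under pics/ and viewed, and the job is handed in when it is done.

Besides the shell and the picture viewer there is one more tool, called after "Emit:" as a command line: name --argument value ..., lists and objects as JSON in quotes. send_rows: Moves the arm, as the interface text tells. Its arguments: {"type":"object","properties":{"travel":{"type":"array"},"rot":{"type":"array"},"gripper":{"type":"array"}},"required":["travel","rot","gripper"]}

```bash
mkdir -p pics; ls
python3 - <<'E'
from workcell import robot
import cv2
print(robot.get_obs())
for n in ["side","top","wrist"]:
    print(n,robot.get_calibration(n))
    cv2.imwrite(f"pics/{n}0.png",robot.get_image(n)[:,:,::-1])
E
```

```text
pics
{'time': 0.0, 'qpos': array([ 1.1568296 ,  0.4118955 , -0.01271642,  1.59703522,  0.00558972,
        1.13430148, -0.08221765]), 'dq': array([ 0.00010944,  0.00155177, -0.00023849, -0.00130609, -0.00119186,
       -0.00036847,  0.00049877]), 'joint_efforts': array([ 1.42301251e-04, -6.00627780e+01,  6.82081897e-01, -2.99415618e+01,
        1.38362162e-02,  1.04012931e-02,  1.48397237e-05]), 'tool_pos': array([ 211.62368043, -587.5591447 ,  230.45940123]), 'tool_rot': array([-3.09322264e+00, -5.40169582e-01,  5.91280257e-04]), 'contact_force': array([1.31100757, 0.24327887, 0.85238904]), 'torque': array([ 0.00552342, -0.02131652, -0.00568953]), 'finger_gap': 0.9982114866586296}
side {'camera_matrix': array([[368.83910015,   0.        , 253.10176464],
       [  0.        , 368.83910015, 195.0283406 ],
       [  0.        ,   0.        ,   1.        ]]), 'k1': -0.028859463649610246, 'rvec': array([ 0.51433761, -2.7564121 ,  1.12114246]), 'tvec': array([ 394.71933195,  304.54461331, 1035.62939289])}
top {'camera_matrix': array([[360.1052081 ,   0.        , 255.07857794],
       [  0.        , 360.1052081 , 190.44128241],
       [  0.        ,   0.        ,   1.        ]]), 'k1': -0.0703958764723453, 'rvec': array([ 2.11932207, -2.10514689,  0.19365947]), 'tvec': array([-104.68120071,  522.02397348, 1126.28427304])}
wrist {'camera_matrix': array([[271.49585504,   0.        , 253.77702884],
       [  0.        , 271.49585504, 194.35188924],
       [  0.        ,   0.        ,   1.        ]]), 'k1': -0.015422774188448332, 'hand_eye': array([[-5.63935087e-04, -9.44643223e-01, -3.28098863e-01,
         8.52006238e+01],
       [ 9.99999664e-01, -3.37538470e-04, -7.46974455e-04,
        -2.99115321e-01],
       [ 5.94878369e-04, -3.28099174e-01,  9.44643096e-01,
        -1.42190810e+02],
       [ 0.00000000e+00,  0.00000000e+00,  0.00000000e+00,
         1.00000000e+00]])}
```

View pics/top0.png

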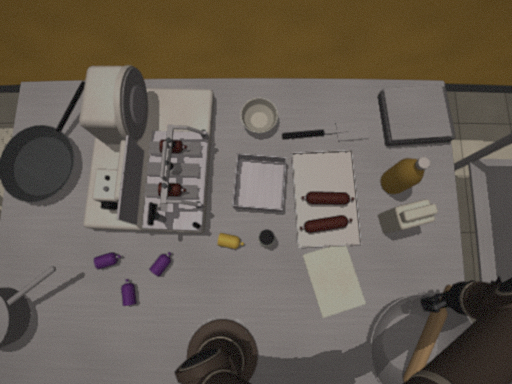

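View pics/side0.png

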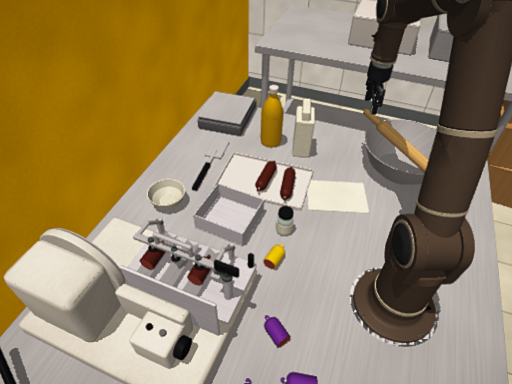

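View pics/wrist0.png

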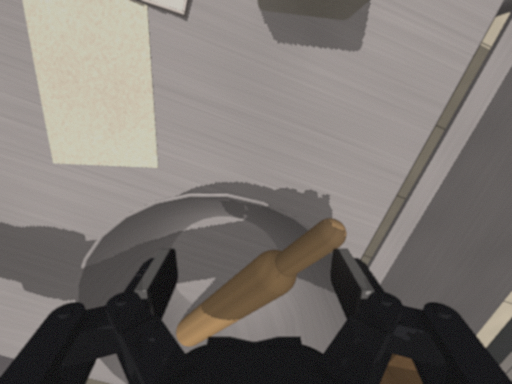

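```bash
cat > h.py <<'E'
from workcell import robot
import cv2, numpy as np
from scipy.spatial.transform import Rotation as R
def cam(name,obs=None):
    c=robot.get_calibration(name)
    if name=="wrist":
        obs=obs or robot.get_obs()
        T=np.eye(4);T[:3,:3]=R.from_rotvec(obs['tool_rot']).as_matrix();T[:3,3]=obs['tool_pos']
        W=T@c['hand_eye']   # cam->world
        W=np.linalg.inv(W); Rm,t=W[:3,:3],W[:3,3]
    else: Rm,t=cv2.Rodrigues(c['rvec'])[0],c['tvec']
    return c['camera_matrix'],c['k1'],Rm,t
def proj(C,P):
    K,k,Rm,t=C; P=np.atleast_2d(P).astype(float)
    p=cv2.projectPoints(P,cv2.Rodrigues(Rm)[0],t,K,np.array([k,0,0,0.]))[0]
    return p[:,0]
def rays(C,uv):
    K,k,Rm,t=C; uv=np.atleast_2d(uv).astype(float)
    n=cv2.undistortPoints(uv[:,None],K,np.array([k,0,0,0.]))[:,0]
    d=np.c_[n,np.ones(len(n))]@Rm
    return -Rm.T@t, d
def onz(C,uv,z):
    o,d=rays(C,uv); return o+d*((z-o[2])/d[:,2])[:,None]
def tri(Cs,uvs):
    A=np.zeros((3,3));b=np.zeros(3);L=[]
    for C,uv in zip(Cs,uvs):
        o,d=rays(C,uv);d=d[0]/np.linalg.norm(d[0]);M=np.eye(3)-np.outer(d,d);A+=M;b+=M@o;L.append((o,M))
    p=np.linalg.solve(A,b);return p,[np.linalg.norm(M@(p-o)) for o,M in L]
def crop(img,x0,y0,x1,y1,s,fn):
    cv2.imwrite(fn,cv2.resize(img[y0:y1,x0:x1],None,fx=s,fy=s,interpolation=cv2.INTER_CUBIC)[:,:,::-1])
def grab(name,fn):
    o=robot.get_obs(); im=robot.get_image(name); cv2.imwrite(fn,im[:,:,::-1]); return im,cam(name,o)
E
python3 - <<'E'
from h import *
C=cam("top");S=cam("side")
np.set_printoptions(precision=1,suppress=True)
print(proj(C,[[0,0,0],[500,0,0],[500,-300,0]]))
t=cv2.imread("pics/top0.png")[:,:,::-1]; s=cv2.imread("pics/side0.png")[:,:,::-1]
crop(t,80,60,230,250,4 and 3.1,"pics/tc.png".replace("tc","top_slicer"))
crop(s,90,190,270,350,4,"pics/side_slicer.png")
crop(t,220,80,380,260,3.3,"pics/top_tray.png")
print("tray pts",onz(C,[[295,153],[353,151],[299,247],[359,245]],15))
print("pan",onz(C,[[238,155],[287,157],[234,209],[284,213]],65))
E
```

```text
[[222.1 354.7]
 [225.5 199.7]
 [313.8 200.2]]
tray pts [[ 661.9 -237.    15. ]
 [ 670.5 -437.8   15. ]
 [ 341.9 -245.9   15. ]
 [ 349.  -443.4   15. ]]
pan [[ 638.7  -44.1   65. ]
 [ 632.6 -205.5   65. ]
 [ 459.   -34.4   65. ]
 [ 447.1 -194.2   65. ]]
```

View pics/top_slicer.png

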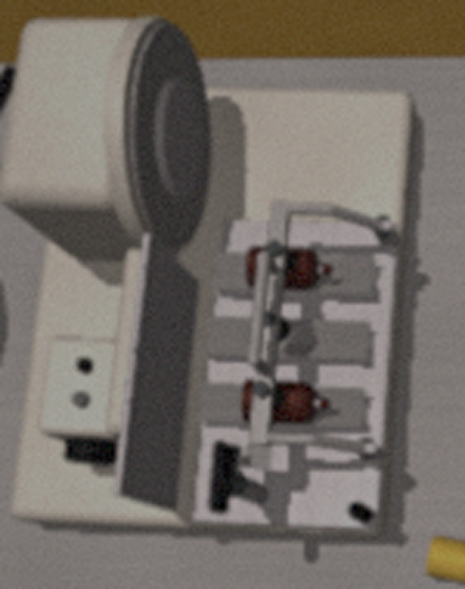

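View pics/side_slicer.png

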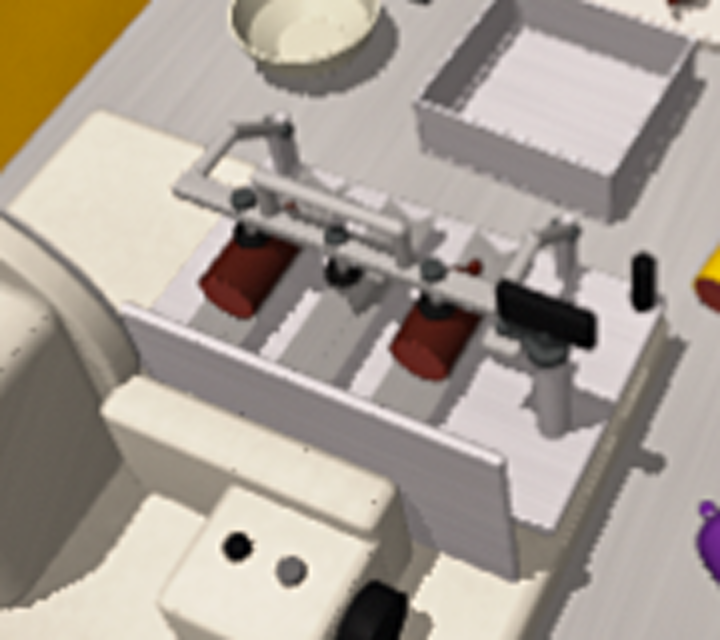

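View pics/top_tray.png

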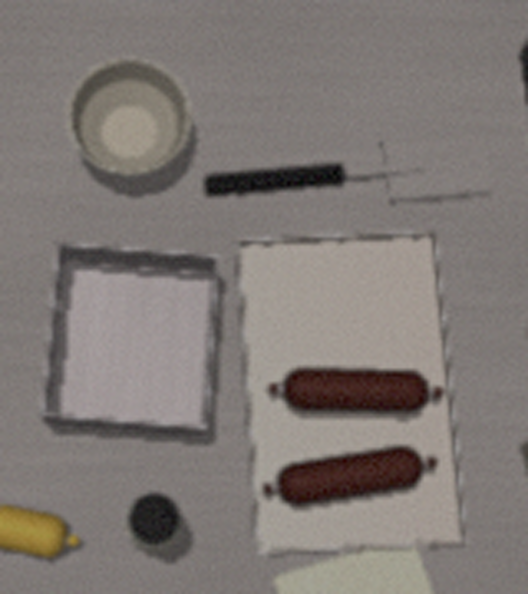

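Run:
```python
from h import *
np.set_printoptions(precision=1,suppress=True)
C=cam("top");S=cam("side")
T=lambda x,y:(80+x/3.1-.3,60+y/3.1-.3)
Q=lambda x,y:(90+x/4-.4,190+y/4-.4)
pts={'gaugeA':(T(147,235),Q(125,308)),'gaugeB':(T(119,492),Q(503,462)),
'knob2':(T(276,257),Q(243,202)),'knob1':(T(270,325),Q(336,235)),'knob0':(T(263,388),Q(432,268)),
'camE1':(T(226,446),Q(498,285)),'camE2':(T(219,510),Q(597,320)),'camC':(T(223,478),Q(547,305)),
'hingeTop2':(T(385,225),Q(280,122)),'hingeTop0':(T(370,447),Q(566,228)),'carr knob':(T(361,513),Q(645,260)),'platecorner near -y':(T(378,528),Q(660,310)),
'plate +x':(T(393,255),Q(340,170))}
P={}
for k,(a,b) in pts.items():
    p,e=tri([C,S],[a,b]);P[k]=p;print(k,p,np.array(e))
```

```text
gaugeA [652.9 274.5 212.4] [0.6 0.6]
gaugeB [407.4 281.6 210.5] [1.1 1.1]
knob2 [647.3 160.3 175. ] [3.2 3.2]
knob1 [578.  161.7 175.9] [2.9 2.9]
knob0 [512.3 163.2 178. ] [0.4 0.4]
camE1 [452.2 183.5 218.7] [1.9 1.9]
camE2 [391.5 185.3 219.7] [0.8 0.8]
camC [421.9 184.6 216.8] [0.5 0.5]
hingeTop2 [692.7  60.9 128.7] [1.3 1.3]
hingeTop0 [464.3  68.2 123.4] [1.2 1.2]
carr knob [401.3  74.6 125.9] [1.1 1.1]
platecorner near -y [392.1  68.   61. ] [0.8 0.8]
plate +x [664.4  55.6  85.5] [11.8 11.8]
```

```bash
cat >> h.py <<'E'
def yaw_of(o): 
    m=R.from_rotvec(o['tool_rot']).as_matrix(); return np.degrees(np.arctan2(m[1,0],m[0,0])), m
def plan(wps,grip,start=None,vmax=57):
    """wps: list of (x,y,z,yawdeg); prints rows"""
    o=robot.get_obs(); y0,m=yaw_of(o); p=np.array(o['tool_pos']) if start is None else np.array(start[:3]); y=y0 if start is None else start[3]
    tr=[];ro=[]
    for w in wps:
        q=np.array(w[:3],float); d=q-p; dy=(w[3]-y); 
        n=max(1,int(np.ceil(max(np.linalg.norm(d)/vmax,abs(dy)/7.9))))
        s=d/n; a=dy/n
        for i in range(n):
            th=np.radians(y); c,sn=np.cos(th),np.sin(th)
            tr.append([round(float(v),3) for v in ((s[0]*c+s[1]*sn)/60,(s[0]*sn-s[1]*c)/60,-s[2]/60)])
            ro.append([0,0,round(-a/8,3)]); y+=a
        p=q
    for i in range(0,len(tr),12):
        t=tr[i:i+12]; print("travel",t,"\nrot",ro[i:i+12],"\ngrip",[grip]*len(t))
    print('tilt z',m[:,2],'yaw0',y0)
E
python3 - <<'E'
from h import *
plan([(211.8,-588,350,19.8),(480,-200,350,60),(422,185,330,178.4)],100)
C=cam("top")
t=cv2.imread("pics/top0.png")
hsv=cv2.cvtColor(t,cv2.COLOR_BGR2HSV)
m=((hsv[...,0]<12)|(hsv[...,0]>168))&(hsv[...,1]>90)&(hsv[...,2]>25)
m=m.astype(np.uint8)
n,l,st,ce=cv2.connectedComponentsWithStats(m)
for i in range(1,n):
    if st[i,4]>60:
        ys,xs=np.where(l==i); (c,sz,a)=cv2.minAreaRect(np.c_[xs,ys].astype(np.float32))
        print(st[i],ce[i],c,sz,a,onz(C,[c],25)[0],onz(C,[c],117)[0])
print("jar",onz(C,[[266,237]],95))
E
```

```text
travel [[0.0, 0.002, -0.663], [0.0, 0.002, -0.663], [0.0, 0.002, -0.663], [0.711, -0.508, -0.0], [0.748, -0.451, -0.0], [0.781, -0.391, -0.0], [0.809, -0.329, -0.0], [0.832, -0.265, -0.0], [0.85, -0.2, -0.0], [0.863, -0.133, -0.0], [0.871, -0.065, -0.0], [0.873, 0.003, -0.0]] 
rot [[0, 0, np.float64(0.001)], [0, 0, np.float64(0.001)], [0, 0, np.float64(0.001)], [0, 0, np.float64(-0.558)], [0, 0, np.float64(-0.558)], [0, 0, np.float64(-0.558)], [0, 0, np.float64(-0.558)], [0, 0, np.float64(-0.558)], [0, 0, np.float64(-0.558)], [0, 0, np.float64(-0.558)], [0, 0, np.float64(-0.558)], [0, 0, np.float64(-0.558)]] 
grip [100, 100, 100, 100, 100, 100, 100, 100, 100, 100, 100, 100]
travel [[0.338, -0.27, 0.022], [0.372, -0.221, 0.022], [0.399, -0.168, 0.022], [0.418, -0.111, 0.022], [0.429, -0.053, 0.022], [0.433, 0.007, 0.022], [0.428, 0.066, 0.022], [0.414, 0.124, 0.022], [0.393, 0.18, 0.022], [0.365, 0.232, 0.022], [0.33, 0.28, 0.022], [0.288, 0.323, 0.022]] 
rot [[0, 0, np.float64(-0.987)], [0, 0, np.float64(-0.987)], [0, 0, np.float64(-0.987)], [0, 0, np.float64(-0.987)], [0, 0, np.floa
[... 698 characters left out ...]
1.9821729  167.95291502  25.        ] [651.67906809 145.68475793 117.        ]
[168 184  13  12 115] [174.68695652 189.8       ] (174.0, 189.5) (11.0, 12.0) 90.0 [529.57308859 172.06608791  25.        ] [511.15236015 149.47725263 117.        ]
[307 192  42  12 440] [327.51363636 197.87954545] (327.5, 197.5) (11.0, 41.0) 90.0 [ 505.1776181  -342.12928527   25.        ] [ 488.65885084 -324.62954589  117.        ]
[305 216  42  16 449] [325.54120267 223.65033408] (325.6081237792969, 223.64862060546875) (11.343530654907227, 42.08613967895508) 80.53767395019531 [ 417.91162622 -333.30747941   25.        ] [ 408.19643871 -316.49552067  117.        ]
jar [[ 368.51512285 -136.46461108   95.        ]]
```

Emit:
send_rows --travel '[[0,0,-0.67],[0,0,-0.67],[0,0,-0.67],[0.71,-0.51,0],[0.75,-0.45,0],[0.78,-0.39,0],[0.81,-0.33,0],[0.83,-0.26,0],[0.85,-0.2,0],[0.86,-0.13,0],[0.87,-0.06,0],[0.87,0,0]]' --rot '[[0,0,0],[0,0,0],[0,0,0],[0,0,-0.56],[0,0,-0.56],[0,0,-0.56],[0,0,-0.56],[0,0,-0.56],[0,0,-0.56],[0,0,-0.56],[0,0,-0.56],[0,0,-0.56]]' --gripper '[100,100,100,100,100,100,100,100,100,100,100,100]'

```text
time: 1.65
tool_pos: [480.2, -199.1, 351.8]
tool_rot: [2.717, 1.577, -0.0]
contact_force: [1.0, -0.8, 0.5]
finger_gap: 1.003
```

Emit:
send_rows --travel '[[0.34,-0.27,0.02],[0.37,-0.22,0.02],[0.4,-0.17,0.02],[0.42,-0.11,0.02],[0.43,-0.05,0.02],[0.43,0.01,0.02],[0.43,0.07,0.02],[0.41,0.12,0.02],[0.39,0.18,0.02],[0.37,0.23,0.02],[0.33,0.28,0.02],[0.29,0.32,0.02]]' --rot '[[0,0,-0.98],[0,0,-0.98],[0,0,-0.98],[0,0,-0.98],[0,0,-0.98],[0,0,-0.98],[0,0,-0.98],[0,0,-0.98],[0,0,-0.98],[0,0,-0.98],[0,0,-0.98],[0,0,-0.98]]' --gripper '[60,60,60,60,60,60,60,60,60,60,60,60]'

```text
time: 3.15
tool_pos: [433.7, 108.2, 337.3]
tool_rot: [-0.694, -3.064, 0.0]
contact_force: [0.6, -0.3, 0.2]
finger_gap: 0.597
```

Emit:
send_rows --travel '[[0.24,0.36,0.02],[0.19,0.39,0.02],[0.13,0.41,0.02],[0,0,0]]' --rot '[[0,0,-0.98],[0,0,-0.98],[0,0,-0.98],[0,0,0]]' --gripper '[40,40,40,40]'

```text
time: 3.65
tool_pos: [422.8, 186.3, 333.8]
tool_rot: [-0.056, -3.141, -0.001]
contact_force: [0.5, -1.4, 0.0]
finger_gap: 0.4
```

Run:
```python
from h import *
o=robot.get_obs();print(o['time'],o['tool_pos'],yaw_of(o),o['qpos'],o['contact_force'])
grab("wrist","pics/w1.png");grab("side","pics/s1.png")
```

```text
3.65 [422.7576283  186.28260224 333.76004115] (np.float64(177.96645115215966), array([[-9.99370069e-01,  3.54850176e-02, -5.27697196e-04],
       [ 3.54846665e-02,  9.99370003e-01,  6.60460685e-04],
       [ 5.50801207e-04,  6.41319482e-04, -9.99999643e-01]])) [ 0.28698149  0.1274168  -0.87339737  1.77512418  0.10079357  1.28583073
  0.92446612] [ 0.54304438 -1.41941409  0.03130828]
```

View pics/w1.png

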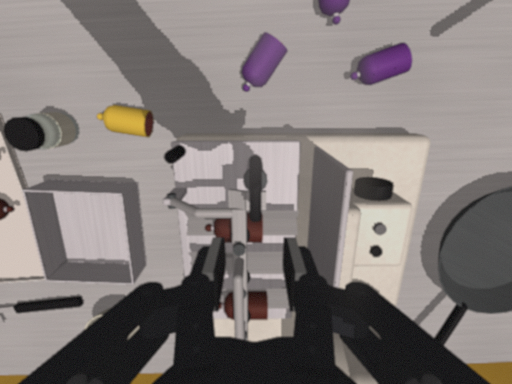

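Run:
```python
from h import *
np.set_printoptions(precision=1,suppress=True)
C=cam("wrist"); im=cv2.imread("pics/w1.png")[:,:,::-1]
crop(im,150,120,360,345,3,"pics/w1c.png")
print(proj(C,[[422,185,227],[422,185,333],[579,162,209]]))
```

```text
[[254.2 190.9]
 [254.4 246.7]
 [240.7 309.1]]
```

View pics/w1c.png

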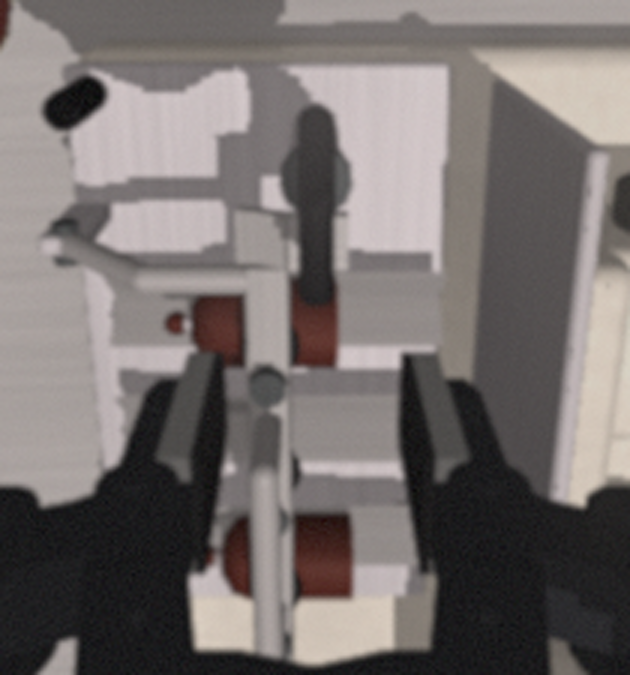

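Run:
```python
from h import *
np.set_printoptions(precision=1,suppress=True)
C=cam("wrist")
Q=lambda x,y:(150+x/3-.33,120+y/3-.33)
print("grip",onz(C,[Q(316,103),Q(318,302)],227))
S=cam("side");T=cam("top")
q=lambda x,y:(90+x/4-.4,190+y/4-.4);t=lambda x,y:(80+x/3.1-.3,60+y/3.1-.3)
print("knob0",tri([C,S,T],[Q(267,385),q(432,268),t(263,388)]))
print("hinge0",tri([C,S],[Q(62,242),q(566,228)]))
print("handle near end",tri([C,S],[Q(267,412),q(405,235)]), "far end side px on z205",onz(S,[q(262,178),q(405,232)],211))
for z in (137,139): print("ends",onz(C,[Q(195,330),Q(338,330),Q(225,556),Q(352,556)],z))
```

```text
grip [[386.2 187.2 227. ]
 [453.1 185.2 227. ]]
knob0 (array([512.3, 162.8, 177.9]), [np.float64(0.8123045819589088), np.float64(0.4930118192152306), np.float64(0.7042740668645598)])
hinge0 (array([464.6,  66.7, 121.8]), [np.float64(1.027910957560192), np.float64(1.0279109575601002)])
handle near end (array([525.4, 159.8, 191.5]), [np.float64(7.731439500309533), np.float64(7.731439500309657)]) far end side px on z205 [[629.  160.8 211. ]
 [525.9 164.9 211. ]]
ends [[505.8 126.9 137. ]
 [508.6 192.8 137. ]
 [634.8 130.8 137. ]
 [637.5 195.9 137. ]]
ends [[504.8 127.3 139. ]
 [507.6 192.8 139. ]
 [633.  131.1 139. ]
 [635.7 195.9 139. ]]
```

Emit:
send_rows --travel '[[0.03,0,0.5],[0,0,0.6],[0,0,0.6],[0,0,0.4],[0,0,0.12],[0,0,0],[0,0,0],[0,0,0],[0,0,0],[0,0,0]]' --rot '[[0,0,0],[0,0,0],[0,0,0],[0,0,0],[0,0,0],[0,0,0],[0,0,0],[0,0,0],[0,0,0],[0,0,0]]' --gripper '[40,40,40,40,40,40,0,0,0,0]'

```text
time: 5.0
tool_pos: [422.5, 187.4, 202.1]
tool_rot: [0.06, 3.138, 0.007]
contact_force: [1.3, 8.1, -3.0]
finger_gap: 0.128
```

Emit:
send_rows --travel '[[0,0,0],[0,0,0],[0,0,0],[0,0,0],[0,0,0],[0,0,0]]' --rot '[[0,0,0.7],[0,0,0.8],[0,0,0.8],[0,0,0.8],[0,0,0.8],[0,0,0]]' --gripper '[0,0,0,0,0,0]'

```text
time: 5.75
tool_pos: [422.6, 187.8, 202.1]
tool_rot: [0.904, 3.007, 0.009]
contact_force: [1.9, 9.9, -4.1]
finger_gap: 0.129
```

Run:
```python
from h import *
o=robot.get_obs();print(o['time'],o['tool_pos'],yaw_of(o)[0],o['contact_force'],o['torque'])
```

```text
5.75 [422.6079312  187.78892968 202.08988291] 146.52956295143056 [ 1.86596735  9.93976389 -4.12165482] [ 1.67430704 -0.24343024 -0.14674111]
```

Emit:
send_rows --travel '[[0,0,0],[0,0,0],[0,0,0],[0,0,0],[0,0,0],[0,0,0],[0,0,0],[0,0,0],[0,0,0],[0,0,0]]' --rot '[[0,0,0.9],[0,0,0.9],[0,0,0.9],[0,0,0.9],[0,0,0.9],[0,0,0.9],[0,0,0.9],[0,0,0.9],[0,0,0.05],[0,0,0]]' --gripper '[0,0,0,0,0,0,0,0,0,0]'

```text
time: 7.0
tool_pos: [423.2, 188.2, 202.1]
tool_rot: [-2.247, -2.194, -0.012]
contact_force: [5.0, 10.7, -6.9]
finger_gap: 0.12
```

Run:
```python
from h import *
o=robot.get_obs();print(o['time'],o['tool_pos'],yaw_of(o)[0],o['contact_force'],o['torque'])
im,_=grab("side","pics/s2.png");crop(im,150,190,270,310,5,"pics/s2c.png")
```

```text
7.0 [423.22059608 188.2223208  202.07705392] 88.61534430007937 [ 4.96171059 10.69371911 -6.90764502] [ 2.18652044 -0.6813093  -0.02486874]
```

View pics/s2c.png

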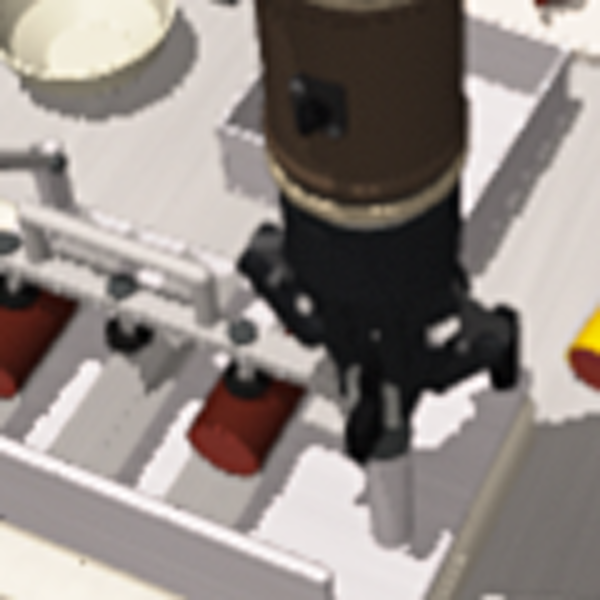

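Emit:
send_rows --travel '[[0,0,0],[0,0,0],[0,0,0],[0,0,-0.4],[0,0,-0.8],[0,0,-0.8],[0,0,0],[0,0,0],[0,0,0],[0,0,0],[0,0,0],[0,0,0]]' --rot '[[0,0,0],[0,0,0],[0,0,0],[0,0,0],[0,0,0],[0,0,0],[0,0,-1],[0,0,-1],[0,0,-1],[0,0,-1],[0,0,-1],[0,0,-1]]' --gripper '[35,35,35,35,35,35,35,35,35,35,35,35]'

```text
time: 8.55
tool_pos: [421.6, 184.4, 320.8]
tool_rot: [1.157, 2.921, -0.0]
contact_force: [-0.2, -0.3, -0.1]
finger_gap: 0.35
```

Emit:
send_rows --travel '[[0,0,0],[0,0,0],[0,0,0],[0,0,0],[0,0,0],[0,0,0],[0,0,0]]' --rot '[[0,0,-1],[0,0,-1],[0,0,-1],[0,0,-1],[0,0,-1],[0,0,-0.2],[0,0,0]]' --gripper '[35,35,35,35,35,35,35]'

```text
time: 9.43
tool_pos: [421.7, 184.5, 320.7]
tool_rot: [0.055, 3.141, -0.0]
contact_force: [0.8, -0.1, -0.0]
finger_gap: 0.347
```

Run:
```python
from h import *
o=robot.get_obs();print(o['time'],o['tool_pos'],yaw_of(o)[0],o['contact_force'],o['torque'])
im,_=grab("wrist","pics/w3.png")
plan([(549.5,162.5,320,178.4),(549.5,162.5,190,178.4)],35)
```

```text
9.425 [421.73329679 184.47835797 320.71678032] 177.98935274382842 [ 0.773521   -0.10122344 -0.0234583 ] [-0.01442292 -0.00391436 -0.01766149]
travel [[-0.714, -0.097, 0.004], [-0.714, -0.099, 0.004], [-0.713, -0.101, 0.004], [0.0, 0.0, 0.722], [0.0, 0.0, 0.722], [0.0, 0.0, 0.722]] 
rot [[0, 0, np.float64(-0.017)], [0, 0, np.float64(-0.017)], [0, 0, np.float64(-0.017)], [0, 0, np.float64(0.0)], [0, 0, np.float64(0.0)], [0, 0, np.float64(0.0)]] 
grip [35, 35, 35, 35, 35, 35]
tilt z [ 1.49344457e-05 -1.77137743e-04 -9.99999984e-01] yaw0 177.99021836331917
```

View pics/w3.png

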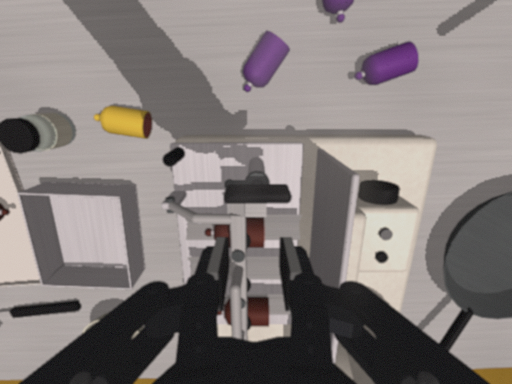

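Emit:
send_rows --travel '[[-0.71,-0.1,0],[-0.71,-0.1,0],[-0.71,-0.1,0],[0,0,0]]' --rot '[[0,0,0],[0,0,0],[0,0,0],[0,0,0]]' --gripper '[40,40,40,40]'

```text
time: 9.98
tool_pos: [551.1, 160.9, 319.2]
tool_rot: [-0.059, -3.139, -0.0]
contact_force: [-0.2, -0.5, -0.1]
finger_gap: 0.402
```

Run:
```python
from h import *
np.set_printoptions(precision=1,suppress=True)
o=robot.get_obs();print(o['time'],o['tool_pos'],yaw_of(o)[0])
im,C=grab("wrist","pics/w4.png");print(proj(C,[[529,163.5,206],[579,162.5,206],[549.5,163,206]]))
```

```text
9.975 [551.1 160.9 319.2] 177.84292964178934
[[255.  168.6]
 [255.9 216.3]
 [255.3 188.8]]
```

View pics/w4.png

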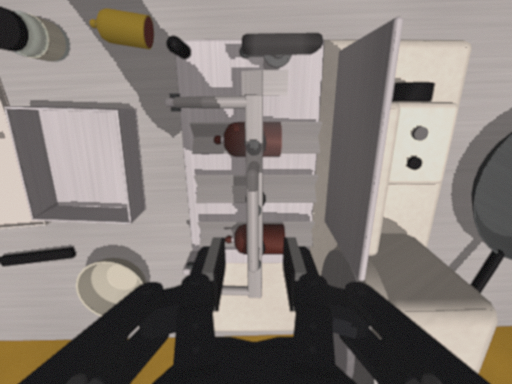

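Emit:
send_rows --travel '[[0,0.02,0.5],[0,0,0.7],[0,0,0.6],[0,0,0.38],[0,0,0],[0,0,0],[0,0,0],[0,0,0],[0,0,0]]' --rot '[[0,0,0],[0,0,0],[0,0,0],[0,0,0],[0,0,0],[0,0,0],[0,0,0],[0,0,0],[0,0,0]]' --gripper '[40,40,40,40,40,0,0,0,0]'

```text
time: 11.15
tool_pos: [548.6, 161.0, 190.3]
tool_rot: [-0.054, -3.14, 0.006]
contact_force: [-0.6, -6.9, -3.8]
finger_gap: 0.12
```

Run:
```python
from h import *
o=robot.get_obs();p=o['tool_pos'];print(o['time'],p,yaw_of(o)[0],o['contact_force'])
# arc rows: handle about hinge; slicer +y dir world
yaw=np.radians(-1.6); a0=np.arctan2(85,95); r=127.5
N=14;prev=None;rows=[]
for i in range(N+1):
    a=a0+1.36*i/N; v=np.array([r*np.cos(a),r*np.sin(a)])
    if prev is not None: rows.append((v-prev)/60)
    prev=v
# world shift dy*( -sin yaw, cos yaw)= dy*(0.028,1) ; tool yaw now
th=np.radians(yaw_of(o)[0])
for dy,dz in rows:
    d=dy*np.array([-np.sin(yaw),np.cos(yaw)])
    print([round(float(d[0]*np.cos(th)+d[1]*np.sin(th)),3),round(float(d[0]*np.sin(th)-d[1]*np.cos(th)),3),round(float(-dz),3)])
```

```text
11.15 [548.58395412 161.01197524 190.31785652] 178.01604489635142 [-0.58802096 -6.90292537 -3.83072219]
[-0.001, -0.145, -0.147]
[-0.001, -0.158, -0.132]
[-0.001, -0.171, -0.116]
[-0.001, -0.181, -0.099]
[-0.001, -0.19, -0.081]
[-0.001, -0.197, -0.062]
[-0.001, -0.202, -0.043]
[-0.001, -0.205, -0.023]
[-0.001, -0.206, -0.003]
[-0.001, -0.206, 0.017]
[-0.001, -0.203, 0.037]
[-0.001, -0.199, 0.056]
[-0.001, -0.192, 0.075]
[-0.001, -0.184, 0.094]
```

Emit:
send_rows --travel '[[0,-0.145,-0.147],[0,-0.158,-0.132],[0,-0.171,-0.116],[0,-0.181,-0.099],[0,-0.19,-0.081],[0,-0.197,-0.062],[0,-0.202,-0.043],[0,0,0]]' --rot '[[0,0,0],[0,0,0],[0,0,0],[0,0,0],[0,0,0],[0,0,0],[0,0,0],[0,0,0]]' --gripper '[0,0,0,0,0,0,0,0]'

```text
time: 12.15
tool_pos: [547.2, 88.5, 231.7]
tool_rot: [0.053, 3.139, 0.0]
contact_force: [3.9, 0.3, -9.9]
finger_gap: 0.116
```

Emit:
send_rows --travel '[[0,-0.205,-0.023],[0,-0.206,-0.003],[0,-0.206,0.017],[0,-0.203,0.037],[0,-0.199,0.056],[0,-0.192,0.075],[0,-0.184,0.094],[0,-0.03,0.02],[0,0,0]]' --rot '[[0,0,0],[0,0,0],[0,0,0],[0,0,0],[0,0,0],[0,0,0],[0,0,0],[0,0,0],[0,0,0]]' --gripper '[0,0,0,0,0,0,0,0,0]'

```text
time: 13.28
tool_pos: [544.7, 6.3, 216.0]
tool_rot: [0.048, 3.138, 0.005]
contact_force: [1.0, 9.2, 11.6]
finger_gap: 0.118
```

Run:
```python
from h import *
o=robot.get_obs();p=o['tool_pos'];print(o['time'],p,yaw_of(o)[0],o['contact_force'])
im,_=grab("side","pics/s5.png");crop(im,110,140,270,300,4,"pics/s5c.png")
```

```text
13.275 [544.6839239    6.25104339 216.00184091] 178.25141121754652 [ 0.9766776   9.23374738 11.62254336]
```

View pics/s5c.png

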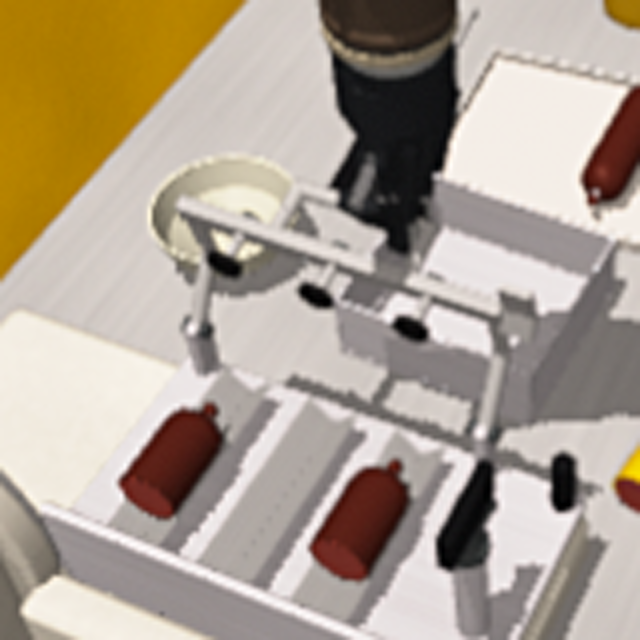

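Emit:
send_rows --travel '[[0,0,0],[0,0,0],[0,0,0],[0,0,-0.5],[0,0,-0.8],[0,0,-0.8],[0,0,0]]' --rot '[[0,0,0],[0,0,0],[0,0,0],[0,0,0],[0,0,0],[0,0,0],[0,0,0]]' --gripper '[28,28,28,28,28,28,28]'

```text
time: 14.2
tool_pos: [544.1, 3.9, 343.0]
tool_rot: [0.051, 3.138, -0.0]
contact_force: [-0.8, -0.4, -0.5]
finger_gap: 0.277
```

Run:
```python
from h import *
o=robot.get_obs();p=o['tool_pos'];print(o['time'],p,yaw_of(o)[0],o['contact_force'])
im,_=grab("side","pics/s6.png");crop(im,110,140,270,300,4,"pics/s6c.png")
im,_=grab("top","pics/t6.png");crop(im,130,110,380,260,3,"pics/t6c.png")
```

```text
14.2 [544.07797917   3.94731199 343.00560684] 178.13925996182672 [-0.80929784 -0.38007509 -0.48898409]
```

View pics/s6c.png

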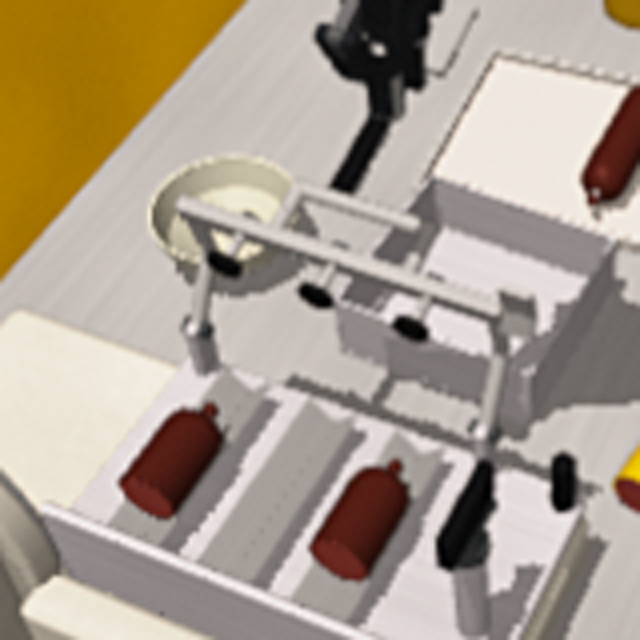

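View pics/t6c.png

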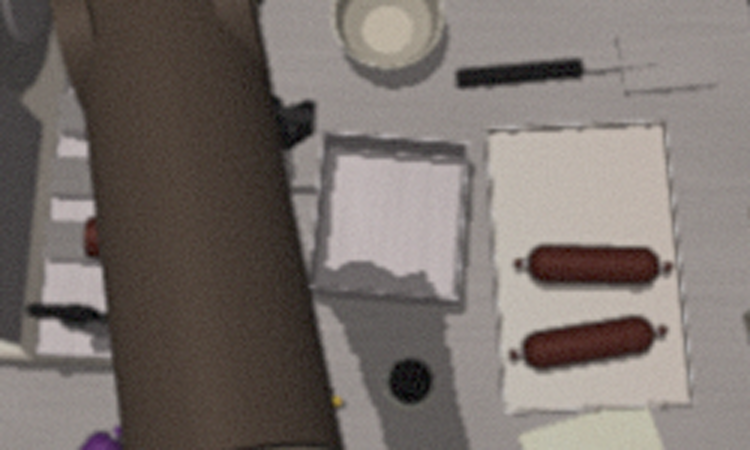

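Run:
```python
from h import *
plan([(509,158,320,88.4)],70)
```

```text
travel [[0.054, 0.213, 0.027], [0.081, 0.204, 0.027], [0.107, 0.192, 0.027], [0.131, 0.177, 0.027], [0.153, 0.158, 0.027], [0.172, 0.137, 0.027], [0.189, 0.113, 0.027], [0.202, 0.088, 0.027], [0.211, 0.061, 0.027], [0.217, 0.033, 0.027], [0.22, 0.004, 0.027], [0.218, -0.025, 0.027]] 
rot [[0, 0, np.float64(0.935)], [0, 0, np.float64(0.935)], [0, 0, np.float64(0.935)], [0, 0, np.float64(0.935)], [0, 0, np.float64(0.935)], [0, 0, np.float64(0.935)], [0, 0, np.float64(0.935)], [0, 0, np.float64(0.935)], [0, 0, np.float64(0.935)], [0, 0, np.float64(0.935)], [0, 0, np.float64(0.935)], [0, 0, np.float64(0.935)]] 
grip [70, 70, 70, 70, 70, 70, 70, 70, 70, 70, 70, 70]
tilt z [-2.31469772e-03 -4.91108363e-04 -9.99997200e-01] yaw0 178.12436087178
```

Emit:
send_rows --travel '[[0.05,0.21,0.03],[0.08,0.2,0.03],[0.11,0.19,0.03],[0.13,0.18,0.03],[0.15,0.16,0.03],[0.17,0.14,0.03],[0.19,0.11,0.03],[0.2,0.09,0.03],[0.21,0.06,0.03],[0.22,0.03,0.03],[0.22,0,0.03],[0.22,-0.02,0.02]]' --rot '[[0,0,0.94],[0,0,0.94],[0,0,0.94],[0,0,0.94],[0,0,0.94],[0,0,0.94],[0,0,0.93],[0,0,0.93],[0,0,0.93],[0,0,0.93],[0,0,0.93],[0,0,0.93]]' --gripper '[70,70,70,70,70,70,70,70,70,70,70,70]'

```text
time: 15.8
tool_pos: [509.3, 157.8, 316.9]
tool_rot: [-2.256, -2.183, 0.007]
contact_force: [0.1, 0.5, 0.5]
finger_gap: 0.701
```

Emit:
send_rows --travel '[[0,0,0]]' --rot '[[0,0,0]]' --gripper '[70]'

```text
time: 15.92
tool_pos: [509.4, 158.5, 317.4]
tool_rot: [-2.248, -2.191, 0.005]
contact_force: [0.6, 0.6, 0.4]
finger_gap: 0.696
```

Run:
```python
from h import *
np.set_printoptions(precision=1,suppress=True)
o=robot.get_obs();p=o['tool_pos'];print(o['time'],p,yaw_of(o)[0],o['contact_force'])
im,C=grab("wrist","pics/w7.png")
print(proj(C,[[509,164,117],[649,160,117],[579,162,117]]))
```

```text
15.925 [509.4 158.5 317.4] 88.53681411432838 [0.6 0.6 0.4]
[[253.9 165.6]
 [362.5 166. ]
 [308.2 165.8]]
```

View pics/w7.png

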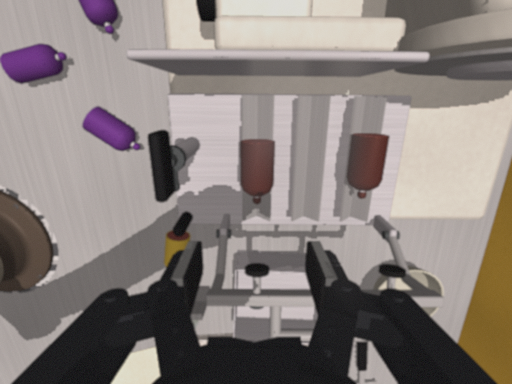

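Run:
```python
from h import *
np.set_printoptions(precision=1,suppress=True)
o=robot.get_obs();C=cam("wrist",o);im=cv2.imread("pics/w7.png")
crop(im[:,:,::-1],150,80,420,240,2.9,"pics/w7c.png")
hsv=cv2.cvtColor(im,cv2.COLOR_BGR2HSV)
m=(((hsv[...,0]<12)|(hsv[...,0]>168))&(hsv[...,1]>70)&(hsv[...,2]>25)).astype(np.uint8)
n,l,st,ce=cv2.connectedComponentsWithStats(m)
for i in range(1,n):
    if st[i,4]>300 and st[i,1]<250:
        print(st[i],ce[i])
        for v in (150,165,180):
            xs=np.where(l[v]==i)[0]; 
            if len(xs):print(v,xs.min(),xs.max()+1,onz(C,[[ (xs.min()+xs.max())/2,v]],117))
        x0,y0,w,h=st[i,:4]; print(onz(C,[[x0+w/2,y0],[x0+w/2,y0+h]],117))
# same on side s6
S=cam("side");im=cv2.imread("pics/s6.png");hsv=cv2.cvtColor(im,cv2.COLOR_BGR2HSV)
m=(((hsv[...,0]<12)|(hsv[...,0]>168))&(hsv[...,1]>70)&(hsv[...,2]>25)).astype(np.uint8)
n,l,st,ce=cv2.connectedComponentsWithStats(m)
for i in range(1,n):
    if st[i,4]>100: print(st[i],ce[i],onz(S,[ce[i]],117))
```

```text
[ 353  134   35   56 1427] [369.9 160.2]
150 359 386 [[659.8 179.7 117. ]]
165 356 383 [[658.1 160.4 117. ]]
180 354 381 [[657.8 140.3 117. ]]
[[655.6 199.8 117. ]
 [664.  126.3 117. ]]
[ 242  140   31   55 1490] [256.6 167. ]
150 243 271 [[513.5 183.2 117. ]]
165 243 272 [[513.7 163.8 117. ]]
180 242 272 [[512.6 143.7 117. ]]
[[515.  195.7 117. ]
 [513.5 122.8 117. ]]
[255 161  21  30 323] [265.6 175.3] [[ 472.6 -244.9  117. ]]
[280 167  15  34 334] [287.4 183.1] [[ 394.5 -235.9  117. ]]
[140 241  25  29 419] [152.7 255.2] [[651.3 168.1 117. ]]
[188 255  24  30 437] [200.  270.2] [[511.1 163.7 117. ]]
```

View pics/w7c.png

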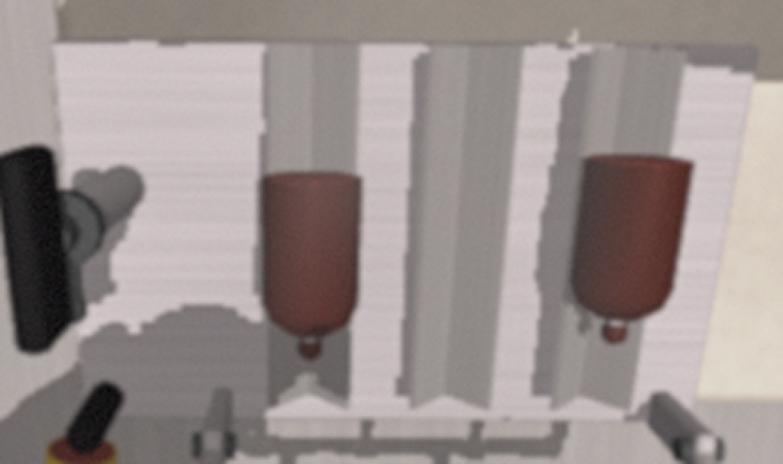

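Emit:
send_rows --travel '[[0,0.04,0.7],[0,0,0.9],[0,0,0.9],[0,0,0.7],[0,0,0.38],[0,0,0],[0,0,0],[0,0,0],[0,0,0],[0,0,0]]' --rot '[[0,0,0],[0,0,0],[0,0,0],[0,0,0],[0,0,0],[0,0,0],[0,0,0],[0,0,0],[0,0,0],[0,0,0]]' --gripper '[70,70,70,70,70,70,0,0,0,0]'

```text
time: 17.23
tool_pos: [512.7, 157.8, 105.7]
tool_rot: [2.252, 2.19, -0.001]
contact_force: [-4.9, -0.3, 5.0]
finger_gap: 0.491
```

Run:
```python
from h import *
np.set_printoptions(precision=1,suppress=True)
o=robot.get_obs();p=o['tool_pos'];print(o['time'],p,yaw_of(o)[0],o['contact_force'],o['finger_gap'])
im,C=grab("wrist","pics/w8.png")
```

```text
17.225 [512.7 157.8 105.7] 88.40527870376872 [-4.9 -0.3  5. ] 0.49104314489287354
```

View pics/w8.png

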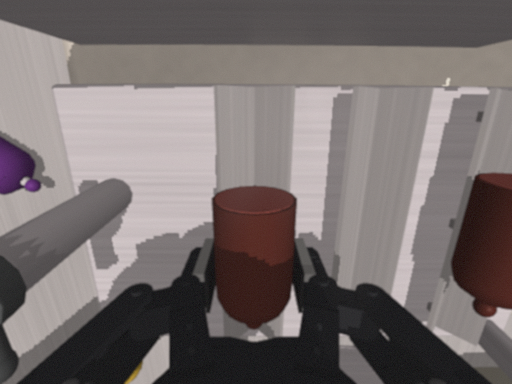

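Emit:
send_rows --travel '[[0,0,0],[0,0,0.04],[0,0,0.04],[0,0,0],[0,0,0],[0,0,0],[0,0,0]]' --rot '[[0,0,0],[0,0,0],[0,0,0],[0,0,0],[0,0,0],[0,0,0],[0,0,0]]' --gripper '[65,65,65,0,0,0,0]'

```text
time: 18.15
tool_pos: [512.5, 157.9, 99.8]
tool_rot: [-2.252, -2.189, 0.002]
contact_force: [-3.8, -0.7, 4.5]
finger_gap: 0.494
```

Emit:
send_rows --travel '[[0,0,-0.5],[0,0,-0.9],[0,0,-0.95],[0,0,-0.95],[-0.3,0,-0.1],[-0.8,0,0],[-0.95,0,0],[-0.95,0,0],[-0.9,0,0],[-0.5,0,0],[0,0,0]]' --rot '[[0,0,0],[0,0,0],[0,0,0],[0,0,0],[0,0,0],[0,0,0],[0,0,0],[0,0,0],[0,0,0],[0,0,0],[0,0,0]]' --gripper '[0,0,0,0,0,0,0,0,0,0,0]'

```text
time: 19.52
tool_pos: [505.2, -109.0, 303.3]
tool_rot: [2.258, 2.184, -0.002]
contact_force: [0.3, 1.0, -2.3]
finger_gap: 0.497
```

Run:
```python
from h import *
np.set_printoptions(precision=1,suppress=True)
o=robot.get_obs();p=o['tool_pos'];print(o['time'],p,yaw_of(o)[0],o['contact_force'],o['finger_gap'])
im,C=grab("wrist","pics/w9.png")
print(proj(C,[[544,-120,3],[630,-205,65],[460,-34,65],[447,-194,65],[639,-44,65]]))
im,C=grab("top","pics/t9.png");crop(im,130,80,380,260,3,"pics/t9c.png")
```

```text
19.525 [ 505.2 -109.   303.3] 88.08876630657353 [ 0.3  1.  -2.3] 0.4969039635964956
[[277.5 160.9]
 [337.  222. ]
 [218.2 109.6]
 [217.7 219.1]
 [351.5 112.8]]
```

View pics/w9.png

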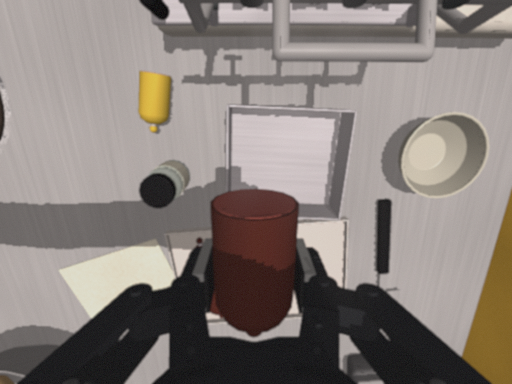

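View pics/t9c.png

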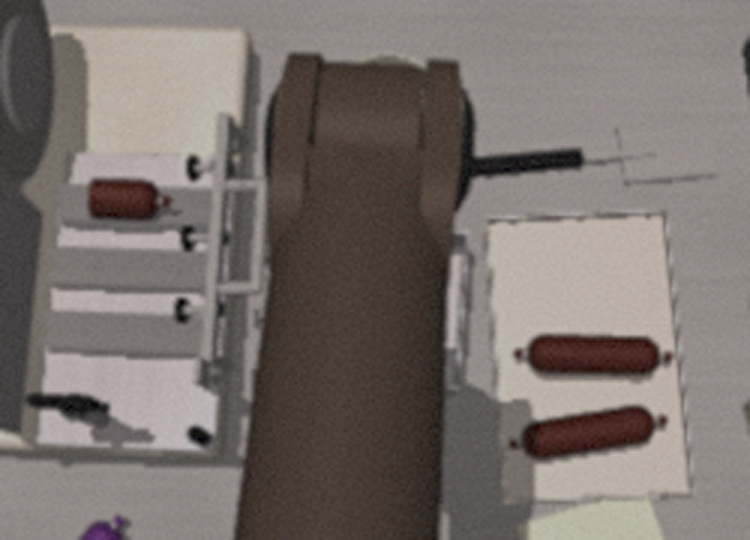

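Run:
```python
from h import *
np.set_printoptions(precision=1,suppress=True)
C=cam("wrist")
print(onz(C,[[228,105],[354,110],[342,218],[225,190]],65))
im=cv2.imread("pics/w9.png")[:,:,::-1];crop(im,200,80,370,240,4,"pics/w9c.png")
```

```text
[[ 473.7  -24.9   65. ]
 [ 642.5  -35.9   65. ]
 [ 638.4 -194.1   65. ]
 [ 462.1 -143.9   65. ]]
```

View pics/w9c.png

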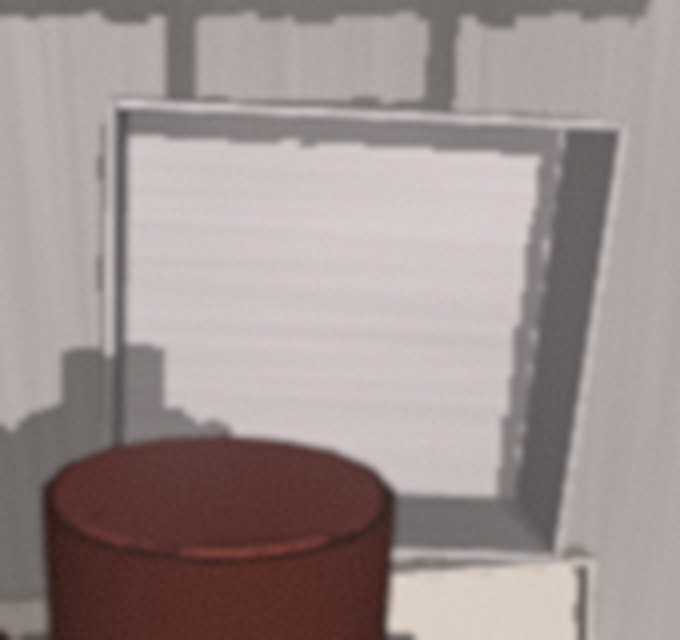

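Run:
```python
from h import *
np.set_printoptions(precision=1,suppress=True)
im,C=grab("side","pics/s10.png");crop(im,180,150,300,270,5,"pics/s10c.png")
print(proj(C,[[473,-25,65],[643,-38,65],[633,-194,65],[463,-181,65]]))
print(proj(C,[[459,-34,65],[639,-44,65],[633,-205,65],[447,-194,65]]))
im=cv2.imread("pics/side0.png")[:,:,::-1];crop(im,180,150,300,270,5,"pics/s0c.png")
```

```text
[[240.7 233.8]
 [192.5 215.2]
 [216.1 184. ]
 [261.3 199.9]]
[[246.1 232.9]
 [194.5 214.2]
 [217.4 182. ]
 [267.2 198.5]]
```

View pics/s10c.png

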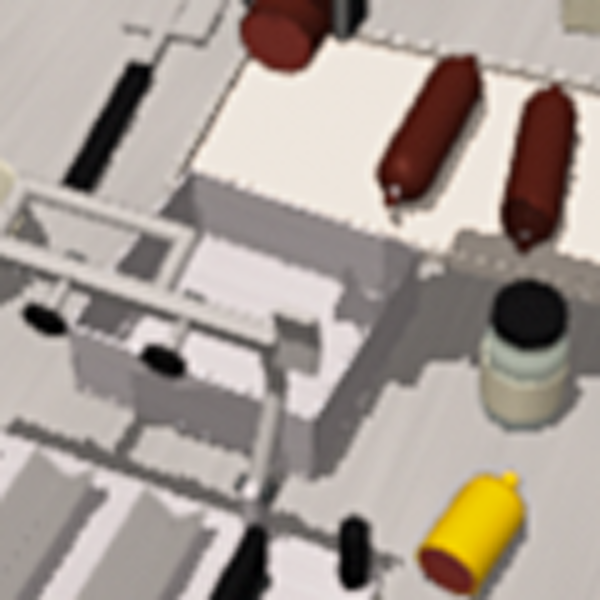

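View pics/s0c.png

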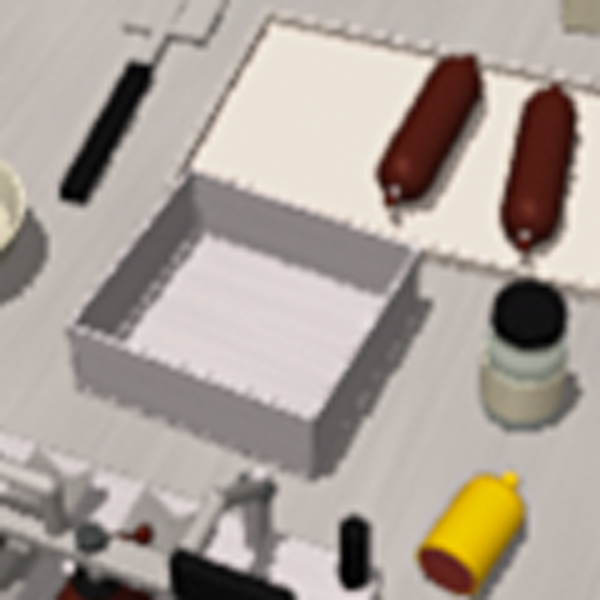

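Emit:
send_rows --travel '[[-0.1,0.18,0.5],[0,0,0.9],[0,0,0.9],[0,0,0.9],[0,0,0.8],[0,0,0.5],[0,0,0.25],[0,0,0],[0,0,0],[0,0,0],[0,0,0]]' --rot '[[0,0,0],[0,0,0],[0,0,0],[0,0,0],[0,0,0],[0,0,0],[0,0,0],[0,0,0],[0,0,0],[0,0,0],[0,0,0]]' --gripper '[0,0,0,0,0,0,0,0,65,65,65]'

```text
time: 21.05
tool_pos: [516.8, -112.1, 19.3]
tool_rot: [2.252, 2.189, 0.001]
contact_force: [0.2, 0.9, 1.2]
finger_gap: 0.648
```

Lift and go back over channel 2.

Run:
```python
from h import *
plan([(517,-112,310,88.4),(651.5,160,310,88.4)],70,start=(516.8,-112.1,19.3,88.4))
```

```text
travel [[0.0, 0.001, -0.807], [0.0, 0.001, -0.807], [0.0, 0.001, -0.807], [0.0, 0.001, -0.807], [0.0, 0.001, -0.807], [0.0, 0.001, -0.807], [0.766, 0.352, -0.0], [0.766, 0.352, -0.0], [0.766, 0.352, -0.0], [0.766, 0.352, -0.0], [0.766, 0.352, -0.0], [0.766, 0.352, -0.0]] 
rot [[0, 0, -0.0], [0, 0, -0.0], [0, 0, -0.0], [0, 0, -0.0], [0, 0, -0.0], [0, 0, -0.0], [0, 0, -0.0], [0, 0, -0.0], [0, 0, -0.0], [0, 0, -0.0], [0, 0, -0.0], [0, 0, -0.0]] 
grip [70, 70, 70, 70, 70, 70, 70, 70, 70, 70, 70, 70]
tilt z [ 1.30924703e-03 -6.47233102e-05 -9.99999141e-01] yaw0 88.37407150463473
```

Emit:
send_rows --travel '[[0,0,-0.6],[0,0,-0.8],[0,0,-0.9],[0,0,-0.9],[0,0,-0.9],[0,0,-0.75],[0.6,0.3,0],[0.8,0.36,0],[0.85,0.38,0],[0.85,0.38,0],[0.85,0.38,0],[0.6,0.3,0]]' --rot '[[0,0,0],[0,0,0],[0,0,0],[0,0,0],[0,0,0],[0,0,0],[0,0,0],[0,0,0],[0,0,0],[0,0,0],[0,0,0],[0,0,0]]' --gripper '[65,65,65,65,65,65,70,70,70,70,70,70]'

```text
time: 22.55
tool_pos: [650.2, 159.8, 309.6]
tool_rot: [-2.25, -2.191, -0.0]
contact_force: [-0.6, -0.6, -0.3]
finger_gap: 0.698
```

Emit:
send_rows --travel '[[0,0,0]]' --rot '[[0,0,0]]' --gripper '[70]'

```text
time: 22.68
tool_pos: [649.7, 161.2, 308.8]
tool_rot: [-2.246, -2.194, -0.0]
contact_force: [-1.0, 0.1, -1.0]
finger_gap: 0.701
```

Run:
```python
from h import *
np.set_printoptions(precision=1,suppress=True)
o=robot.get_obs();p=o['tool_pos'];print(o['time'],p,yaw_of(o)[0],o['contact_force'],o['finger_gap'])
im,C=grab("wrist","pics/w11.png")
print(proj(C,[[651.5,161,117]]))
hsv=cv2.cvtColor(im,cv2.COLOR_RGB2HSV)
m=(((hsv[...,0]<12)|(hsv[...,0]>168))&(hsv[...,1]>70)&(hsv[...,2]>25)).astype(np.uint8)
n,l,st,ce=cv2.connectedComponentsWithStats(m)
for i in range(1,n):
    if st[i,4]>300: print(st[i],ce[i],onz(C,[ce[i]],117))
```

```text
22.675 [649.7 161.2 308.8] 88.66491077315565 [-1.   0.1 -1. ] 0.7014764730119382
[[255.3 171.9]]
[ 241  140   31   57 1556] [255.5 168.1] [[651.9 165.9 117. ]]
[138 353  23  31 505] [148.6 369.1] [[ 463.4 -177.7  117. ]]
```

View pics/w11.png

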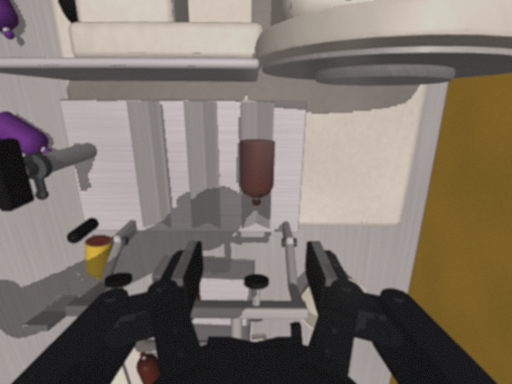

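Emit:
send_rows --travel '[[-0.08,0.04,0.6],[0,0,0.9],[0,0,0.9],[0,0,0.7],[0,0,0.37],[0,0,0],[0,0,0],[0,0,0],[0,0,0],[0,0,0]]' --rot '[[0,0,0],[0,0,0],[0,0,0],[0,0,0],[0,0,0],[0,0,0],[0,0,0],[0,0,0],[0,0,0],[0,0,0]]' --gripper '[70,70,70,70,70,70,0,0,0,0]'

```text
time: 23.98
tool_pos: [652.6, 151.7, 103.5]
tool_rot: [2.252, 2.188, 0.001]
contact_force: [-5.2, -2.8, 7.1]
finger_gap: 0.491
```

Run:
```python
from h import *
plan([(652,152,310,88.4),(583,-113,310,88.4)],0,start=(652.6,151.7,103.5,88.4))
```

```text
travel [[0.001, -0.003, -0.86], [0.001, -0.003, -0.86], [0.001, -0.003, -0.86], [0.001, -0.003, -0.86], [-0.889, -0.205, -0.0], [-0.889, -0.205, -0.0], [-0.889, -0.205, -0.0], [-0.889, -0.205, -0.0], [-0.889, -0.205, -0.0]] 
rot [[0, 0, -0.0], [0, 0, -0.0], [0, 0, -0.0], [0, 0, -0.0], [0, 0, -0.0], [0, 0, -0.0], [0, 0, -0.0], [0, 0, -0.0], [0, 0, -0.0]] 
grip [0, 0, 0, 0, 0, 0, 0, 0, 0]
tilt z [ 1.49341395e-03 -6.78357999e-04 -9.99998655e-01] yaw0 88.34137804654233
```

Emit:
send_rows --travel '[[0,0,-0.5],[0,0,-0.8],[0,0,-0.9],[0,0,-0.9],[0,0,-0.35],[-0.7,-0.16,0],[-0.9,-0.21,0],[-0.95,-0.22,0],[-0.95,-0.22,0],[-0.9,-0.21,0],[0,0,0],[0,0,0]]' --rot '[[0,0,0],[0,0,0],[0,0,0],[0,0,0],[0,0,0],[0,0,0],[0,0,0],[0,0,0],[0,0,0],[0,0,0],[0,0,0],[0,0,0]]' --gripper '[0,0,0,0,0,0,0,0,0,0,0,0]'

```text
time: 25.48
tool_pos: [583.9, -109.6, 309.4]
tool_rot: [2.252, 2.189, 0.002]
contact_force: [0.2, 1.1, -1.7]
finger_gap: 0.493
```

Run:
```python
from h import *
np.set_printoptions(precision=1,suppress=True)
o=robot.get_obs();p=o['tool_pos'];print(o['time'],p,yaw_of(o)[0],o['contact_force'],o['finger_gap'])
im,C=grab("wrist","pics/w12.png")
```

```text
25.475 [ 583.9 -109.6  309.4] 88.35626804129448 [ 0.2  1.1 -1.7] 0.4925369222437116
```

View pics/w12.png

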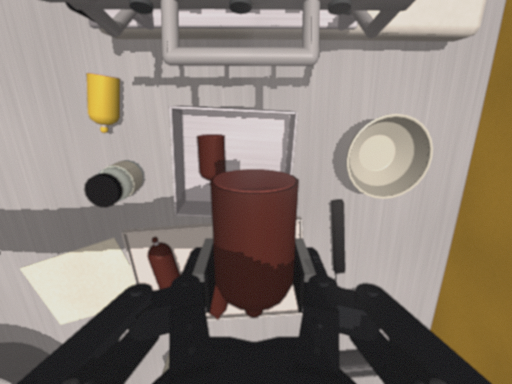

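Emit:
send_rows --travel '[[-0.05,0,0.5],[0,0,0.9],[0,0,0.9],[0,0,0.9],[0,0,0.8],[0,0,0.55],[0,0,0.3],[0,0,0],[0,0,0],[0,0,0],[0,0,0]]' --rot '[[0,0,0],[0,0,0],[0,0,0],[0,0,0],[0,0,0],[0,0,0],[0,0,0],[0,0,0],[0,0,0],[0,0,0],[0,0,0]]' --gripper '[0,0,0,0,0,0,0,0,62,62,62]'

```text
time: 26.9
tool_pos: [584.2, -113.1, 18.6]
tool_rot: [2.252, 2.188, 0.002]
contact_force: [-0.1, 0.3, -0.1]
finger_gap: 0.62
```

Run:
```python
from h import *
plan([(584,-113,240,88.4),(505,-342,260,90)],70,start=(584.2,-113.1,18.6,88.4))
```

```text
travel [[0.0, -0.001, -0.922], [0.0, -0.001, -0.922], [0.0, -0.001, -0.922], [0.0, -0.001, -0.922], [-0.77, -0.242, -0.067], [-0.769, -0.246, -0.067], [-0.768, -0.251, -0.067], [-0.766, -0.255, -0.067], [-0.765, -0.259, -0.067]] 
rot [[0, 0, -0.0], [0, 0, -0.0], [0, 0, -0.0], [0, 0, -0.0], [0, 0, -0.04], [0, 0, -0.04], [0, 0, -0.04], [0, 0, -0.04], [0, 0, -0.04]] 
grip [70, 70, 70, 70, 70, 70, 70, 70, 70]
tilt z [ 1.88959624e-03 -4.69516847e-04 -9.99998104e-01] yaw0 88.36034914358244
```

Emit:
send_rows --travel '[[0,0,-0.6],[0,0,-0.9],[0,0,-0.95],[0,0,-0.9],[0,0,-0.4],[-0.6,-0.2,-0.06],[-0.8,-0.27,-0.06],[-0.9,-0.28,-0.06],[-0.9,-0.28,-0.06],[-0.6,-0.22,-0.06],[0,0,0],[0,0,0]]' --rot '[[0,0,0],[0,0,0],[0,0,0],[0,0,0],[0,0,0],[0,0,-0.04],[0,0,-0.04],[0,0,-0.04],[0,0,-0.04],[0,0,-0.04],[0,0,0],[0,0,0]]' --gripper '[62,62,62,62,62,70,70,70,70,70,70,70]'

```text
time: 28.4
tool_pos: [504.9, -338.7, 260.8]
tool_rot: [2.221, 2.221, 0.001]
contact_force: [0.4, -0.1, 0.0]
finger_gap: 0.701
```

```bash
cat > look.py <<'E'
from h import *
import sys
np.set_printoptions(precision=1,suppress=True)
n=sys.argv[1]; z=float(sys.argv[2])
o=robot.get_obs();p=o['tool_pos'];print(o['time'],p,yaw_of(o)[0],o['contact_force'],o['finger_gap'])
im,C=grab("wrist",f"pics/{n}.png")
hsv=cv2.cvtColor(im,cv2.COLOR_RGB2HSV)
m=(((hsv[...,0]<12)|(hsv[...,0]>168))&(hsv[...,1]>70)&(hsv[...,2]>25)).astype(np.uint8)
k,l,st,ce=cv2.connectedComponentsWithStats(m)
for i in range(1,k):
    if st[i,4]>300:
        ys,xs=np.where(l==i); c,s,a=cv2.minAreaRect(np.c_[xs,ys].astype(np.float32))
        b=cv2.boxPoints((c,s,a)); 
        e=sorted([(np.linalg.norm(b[0]-b[1]),(b[1]+b[2])/2,(b[0]+b[3])/2),(np.linalg.norm(b[1]-b[2]),(b[0]+b[1])/2,(b[2]+b[3])/2)],key=lambda t:-t[0])[0]
        P=onz(C,[e[1],e[2]],z); d=P[1]-P[0]
        print(st[i],"ctr",c,onz(C,[c],z)[0],"ends",P[:, :2].tolist(),"len",np.linalg.norm(d),"yaw",np.degrees(np.arctan2(d[1],d[0]))%180)
E
python3 look.py w13 25
python3 - <<'E'
from h import *
grab("top","pics/t13.png")
E
```

```text
28.4 [ 504.9 -338.7  260.8] 89.99700559734731 [ 0.4 -0.1  0. ] 0.7011250156745183
[ 240  115   27  100 2157] ctr (253.0, 164.5) [ 504.1 -339.5   25. ] ends [[504.2296668466778, -271.88620607857206], [504.00803350455516, -415.7561502039072]] len 143.87011483961984 yaw 89.91173524717175
[ 141  138   47   97 2690] ctr (164.23529052734375, 185.94117736816406) [ 374.5 -371.3   25. ] ends [[365.3397431846023, -302.3464058981928], [384.60822759834434, -448.9732452322644]] len 147.8874724400355 yaw 97.48643878919911
```

View pics/w13.png

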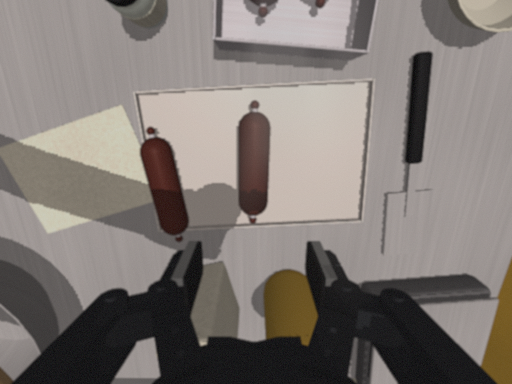

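View pics/t13.png

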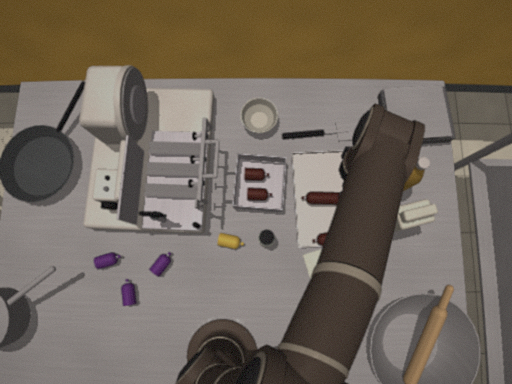

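Emit:
send_rows --travel '[[-0.03,0,0.6],[0,0,0.9],[0,0,0.9],[0,0,0.9],[0,0,0.6],[0,0,0.28],[0,0,0],[0,0,0],[0,0,0],[0,0,0],[0,0,0]]' --rot '[[0,0,0],[0,0,0],[0,0,0],[0,0,0],[0,0,0],[0,0,0],[0,0,0],[0,0,0],[0,0,0],[0,0,0],[0,0,0]]' --gripper '[70,70,70,70,70,70,70,0,0,0,0]'

```text
time: 29.88
tool_pos: [505.9, -341.8, 11.6]
tool_rot: [2.22, 2.219, 0.001]
contact_force: [-0.3, 0.9, 6.9]
finger_gap: 0.496
```

```bash
python3 look.py w14 25|head -1
```

```text
29.875 [ 505.9 -341.8   11.6] 89.97850172185636 [-0.3  0.9  6.9] 0.4962566242504736
```

View pics/w14.png

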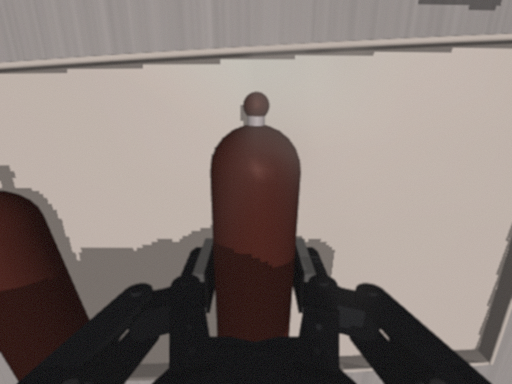

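Run:
```python
from h import *
plan([(506,-342,310,90),(652,159,310,88.4)],0,start=(505.9,-341.8,11.6,90),vmax=54)
```

```text
travel [[-0.001, 0.0, -0.829], [-0.001, 0.0, -0.829], [-0.001, 0.0, -0.829], [-0.001, 0.0, -0.829], [-0.001, 0.0, -0.829], [-0.001, 0.0, -0.829], [0.835, 0.243, -0.0], [0.836, 0.241, -0.0], [0.836, 0.239, -0.0], [0.837, 0.236, -0.0], [0.838, 0.234, -0.0], [0.838, 0.232, -0.0]] 
rot [[0, 0, -0.0], [0, 0, -0.0], [0, 0, -0.0], [0, 0, -0.0], [0, 0, -0.0], [0, 0, -0.0], [0, 0, 0.02], [0, 0, 0.02], [0, 0, 0.02], [0, 0, 0.02], [0, 0, 0.02], [0, 0, 0.02]] 
grip [0, 0, 0, 0, 0, 0, 0, 0, 0, 0, 0, 0]
travel [[0.839, 0.229, -0.0], [0.84, 0.227, -0.0], [0.84, 0.225, -0.0], [0.841, 0.222, -0.0]] 
rot [[0, 0, 0.02], [0, 0, 0.02], [0, 0, 0.02], [0, 0, 0.02]] 
grip [0, 0, 0, 0]
tilt z [ 0.00278371 -0.00151842 -0.99999497] yaw0 89.97552592402916
```

Emit:
send_rows --travel '[[0,0,-0.5],[0,0,-0.8],[0,0,-0.9],[0,0,-0.95],[0,0,-0.95],[0,0,-0.87],[0.6,0.18,0],[0.8,0.23,0],[0.9,0.26,0],[0.9,0.26,0],[0.9,0.26,0],[0.9,0.26,0]]' --rot '[[0,0,0],[0,0,0],[0,0,0],[0,0,0],[0,0,0],[0,0,0],[0,0,0.02],[0,0,0.02],[0,0,0.02],[0,0,0.02],[0,0,0.02],[0,0,0.02]]' --gripper '[0,0,0,0,0,0,0,0,0,0,0,0]'

```text
time: 31.42
tool_pos: [594.0, -40.7, 308.4]
tool_rot: [2.241, 2.201, 0.0]
contact_force: [0.4, -0.2, -1.2]
finger_gap: 0.495
```

Emit:
send_rows --travel '[[0.9,0.25,0],[0.85,0.23,0],[0.8,0.2,0],[0.6,0.17,0],[0.22,0.06,0],[0,0,0],[0,0,0]]' --rot '[[0,0,0.02],[0,0,0.02],[0,0,0.02],[0,0,0.02],[0,0,0],[0,0,0],[0,0,0]]' --gripper '[0,0,0,0,0,0,0]'

```text
time: 32.3
tool_pos: [653.0, 156.7, 308.0]
tool_rot: [2.254, 2.186, -0.001]
contact_force: [0.4, 0.1, -1.9]
finger_gap: 0.492
```

```bash
python3 look.py w15 125
python3 - <<'E'
from h import *
im,_=grab("side","pics/s15.png")
E
```

```text
32.3 [653.  156.7 308. ] 88.24651945482621 [ 0.4  0.1 -1.9] 0.49239703175204735
[245  94  23  21 382] ctr (256.0, 104.0) [658.3 237.6 125. ] ends [[670.8294910180285, 237.19839009547874], [645.8059130765658, 237.97623593930064]] len 25.03566450384749 yaw 178.21956164521836
[  211   127    89   215 16374] ctr (252.08938598632812, 234.12332153320312) [648.4  72.7 125. ] ends [[658.9442737420271, 211.5440119724389], [634.1933298921095, -114.09814231981119]] len 326.5814169140054 yaw 85.6535012595639
```

View pics/w15.png

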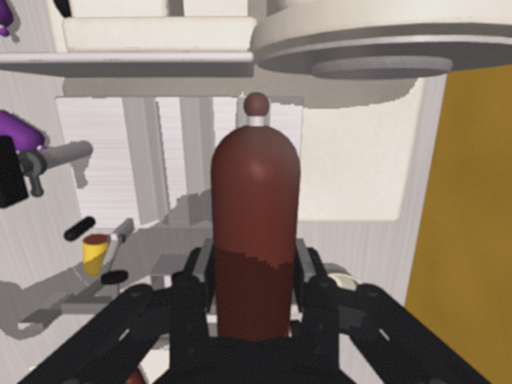

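View pics/s15.png

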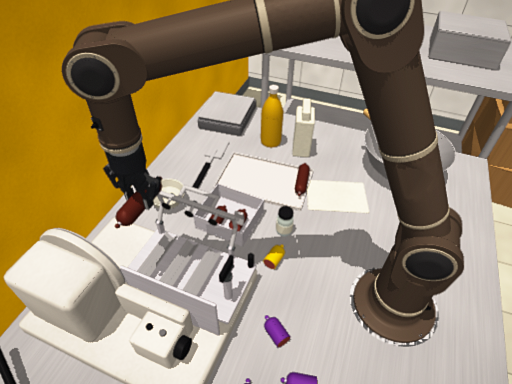

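Emit:
send_rows --travel '[[0.02,-0.02,0.5],[0,0,0.8],[0,0,0.8],[0,0,0.6],[0,0,0.35],[0,0,0.1],[0,0,0.08],[0,0,0],[0,0,0]]' --rot '[[0,0,0],[0,0,0],[0,0,0],[0,0,0],[0,0,0],[0,0,0],[0,0,0],[0,0,0],[0,0,0]]' --gripper '[0,0,0,0,0,0,0,0,0]'

```text
time: 33.52
tool_pos: [652.3, 160.4, 115.2]
tool_rot: [2.252, 2.189, 0.002]
contact_force: [-1.0, 0.2, -2.0]
finger_gap: 0.493
```

Emit:
send_rows --travel '[[0,0,0.08],[0,0,0.06],[0,0,0.04],[0,0,0.02],[0,0,0]]' --rot '[[0,0,0],[0,0,0],[0,0,0],[0,0,0],[0,0,0]]' --gripper '[0,0,0,0,0]'

```text
time: 34.15
tool_pos: [652.5, 160.1, 104.0]
tool_rot: [2.251, 2.189, 0.002]
contact_force: [-1.8, -2.2, 9.4]
finger_gap: 0.496
```

Emit:
send_rows --travel '[[0,0,0],[0,0,0],[0,0,0],[0,0,-0.2],[0,0,-0.6],[0,0,-0.9],[0,0,-0.9],[0,0,-0.85],[0,0,0],[0,0,0]]' --rot '[[0,0,0],[0,0,0],[0,0,0],[0,0,0],[0,0,0],[0,0,0],[0,0,0],[0,0,0],[0,0,0],[0,0,0]]' --gripper '[65,65,65,65,65,65,65,65,65,65]'

```text
time: 35.4
tool_pos: [651.5, 160.1, 309.4]
tool_rot: [2.252, 2.19, 0.0]
contact_force: [0.2, -1.1, -0.4]
finger_gap: 0.647
```

```bash
python3 look.py w16 117
```

```text
35.4 [651.5 160.1 309.4] 88.38101707879899 [ 0.2 -1.1 -0.4] 0.6474596998058
[ 238  112   33  114 3186] ctr (254.3447265625, 168.4940643310547) [652.6 163.8 117. ] ends [[653.3591407756403, 232.3060932488501], [651.6947046670876, 85.21867237393809]] len 147.0968379238417 yaw 89.3516706357498
[212 280  22  19 360] ctr (222.5, 289.0) [600.1 -18.2 117. ] ends [[615.713586136623, -18.601906629788147], [584.4880464742654, -17.767657566261875]] len 31.236681941356437 yaw 178.46959947034009
```

View pics/w16.png

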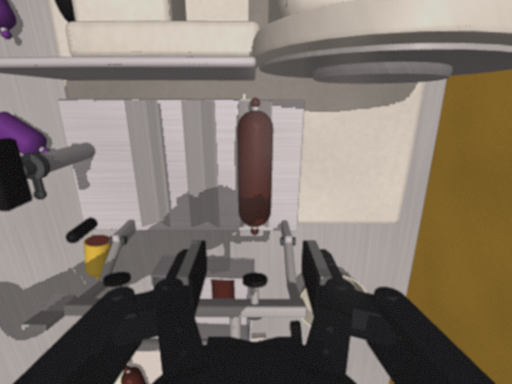

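Run:
```python
from h import *
plan([(380,-355,260,97)],70,vmax=54)
```

```text
travel [[-0.791, -0.389, 0.073], [-0.786, -0.4, 0.073], [-0.781, -0.41, 0.073], [-0.775, -0.421, 0.073], [-0.769, -0.431, 0.073], [-0.763, -0.442, 0.073], [-0.757, -0.452, 0.073], [-0.751, -0.463, 0.073], [-0.744, -0.473, 0.073], [-0.738, -0.483, 0.073], [-0.731, -0.493, 0.073]] 
rot [[0, 0, np.float64(-0.098)], [0, 0, np.float64(-0.098)], [0, 0, np.float64(-0.098)], [0, 0, np.float64(-0.098)], [0, 0, np.float64(-0.098)], [0, 0, np.float64(-0.098)], [0, 0, np.float64(-0.098)], [0, 0, np.float64(-0.098)], [0, 0, np.float64(-0.098)], [0, 0, np.float64(-0.098)], [0, 0, np.float64(-0.098)]] 
grip [70, 70, 70, 70, 70, 70, 70, 70, 70, 70, 70]
tilt z [-1.36946338e-03 -5.61408811e-04 -9.99998905e-01] yaw0 88.37619876231828
```

Emit:
send_rows --travel '[[-0.79,-0.39,0],[-0.79,-0.4,0],[-0.78,-0.41,0],[-0.78,-0.42,0],[-0.77,-0.43,0],[-0.76,-0.44,0.1],[-0.76,-0.45,0.15],[-0.75,-0.46,0.15],[-0.74,-0.47,0.15],[-0.74,-0.48,0.15],[-0.73,-0.49,0.1],[0,0,0]]' --rot '[[0,0,-0.1],[0,0,-0.1],[0,0,-0.1],[0,0,-0.1],[0,0,-0.1],[0,0,-0.1],[0,0,-0.1],[0,0,-0.1],[0,0,-0.1],[0,0,-0.1],[0,0,-0.1],[0,0,0]]' --gripper '[70,70,70,70,70,70,70,70,70,70,70,70]'

```text
time: 36.95
tool_pos: [378.3, -358.7, 259.0]
tool_rot: [-2.084, -2.346, 0.003]
contact_force: [-0.2, 0.4, 0.2]
finger_gap: 0.7
```

Emit:
send_rows --travel '[[0,0,0]]' --rot '[[0,0,0]]' --gripper '[70]'

```text
time: 37.08
tool_pos: [382.0, -354.6, 260.1]
tool_rot: [-2.077, -2.354, -0.001]
contact_force: [0.4, -0.1, -0.4]
finger_gap: 0.703
```

```bash
python3 look.py w17 25
python3 - <<'E'
from h import *
im,_=grab("side","pics/s17.png");crop(im,200,120,340,220,5,"pics/s17c.png")
E
```

```text
37.075 [ 382.  -354.6  260.1] 97.15675927348191 [ 0.4 -0.1 -0.4] 0.7031751867084516
[ 232  126   30   99 2260] ctr (247.39459228515625, 175.00608825683594) [ 374.8 -371.3   25. ] ends [[362.98821788506206, -303.62103243032084], [388.10561914751, -447.6872553819117]] len 146.23939428798354 yaw 99.88989567643598
```

View pics/w17.png

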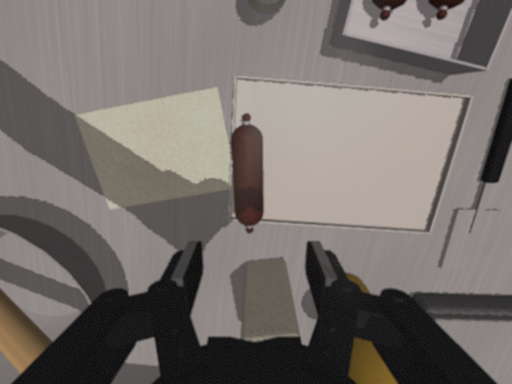

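View pics/s17c.png

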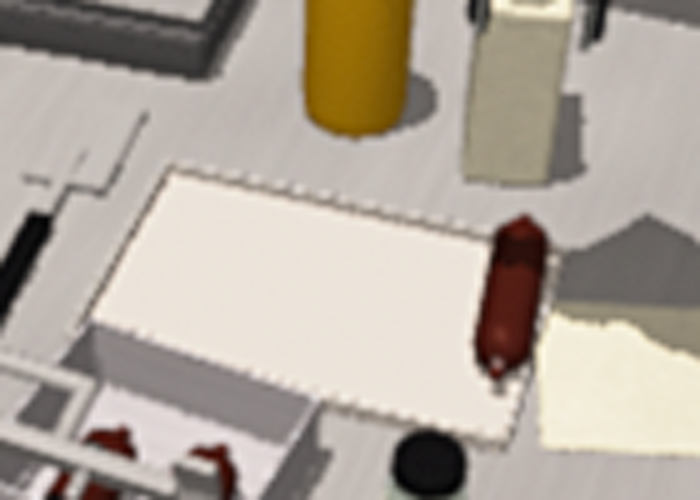

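Run:
```python
from h import *
np.set_printoptions(precision=1,suppress=True)
C=cam("wrist");S=cam("side")
im=cv2.imread("pics/w17.png")[:,:,::-1];crop(im,215,65,300,245,3.3,"pics/w17c.png")
q=lambda x,y:(200+x/5-.4,120+y/5-.4)
print(tri([C,S],[(246.5,118),q(497,380)]));print(tri([C,S],[(249.5,230),q(525,222)]))
print("wall -y",onz(C,[[236,218],[260,220],[234,80]],15))
```

```text
(array([ 362.9, -293.7,   15.3]), [np.float64(2.270257617851231), np.float64(2.2702576178513256)])
(array([ 388. , -461. ,   19.2]), [np.float64(1.861189503218591), np.float64(1.861189503218622)])
wall -y [[ 366.6 -444.7   15. ]
 [ 404.2 -443.4   15. ]
 [ 343.  -247.1   15. ]]
```

View pics/w17c.png

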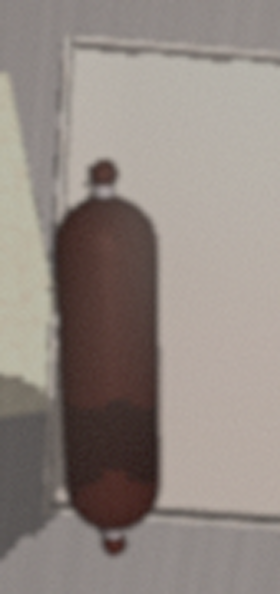

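Emit:
send_rows --travel '[[-0.27,-0.155,0.5],[0,0,0.9],[0,0,0.9],[0,0,0.9],[0,0,0.6],[0,0,0.27],[0,0,0],[0,0,0]]' --rot '[[0,0,0],[0,0,-0.18],[0,0,0],[0,0,0],[0,0,0],[0,0,0],[0,0,0],[0,0,0]]' --gripper '[70,70,70,70,70,70,70,70]'

```text
time: 38.17
tool_pos: [376.1, -373.0, 18.4]
tool_rot: [2.046, 2.381, 0.0]
contact_force: [0.4, 1.0, 0.4]
finger_gap: 0.703
```

```bash
python3 look.py w18 25|head -1
```

```text
38.175 [ 376.1 -373.    18.4] 98.63997805645059 [0.4 1.  0.4] 0.7028568537818034
```

View pics/w18.png

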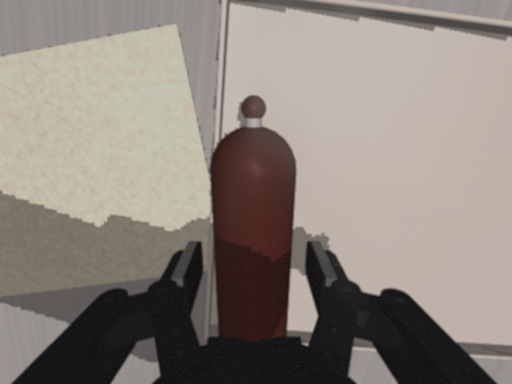

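Emit:
send_rows --travel '[[0,0,0.05],[0,0,0],[0,0,0],[0,0,0],[0,0,0],[0,0,0]]' --rot '[[0,0,0],[0,0,0],[0,0,0],[0,0,0],[0,0,0],[0,0,0]]' --gripper '[70,70,0,0,0,0]'

```text
time: 38.98
tool_pos: [375.1, -372.7, 14.6]
tool_rot: [2.048, 2.381, -0.0]
contact_force: [-1.6, 0.7, 6.2]
finger_gap: 0.495
```

Run:
```python
from h import *
plan([(512.2,160,310,88.4)],0,start=(375.1,-372.7,310,98.6),vmax=54)
```

```text
travel [[0.767, 0.326, -0.0], [0.772, 0.314, -0.0], [0.777, 0.301, -0.0], [0.782, 0.288, -0.0], [0.786, 0.276, -0.0], [0.791, 0.263, -0.0], [0.795, 0.25, -0.0], [0.799, 0.237, -0.0], [0.803, 0.224, -0.0], [0.806, 0.211, -0.0], [0.81, 0.198, -0.0]] 
rot [[0, 0, 0.116], [0, 0, 0.116], [0, 0, 0.116], [0, 0, 0.116], [0, 0, 0.116], [0, 0, 0.116], [0, 0, 0.116], [0, 0, 0.116], [0, 0, 0.116], [0, 0, 0.116], [0, 0, 0.116]] 
grip [0, 0, 0, 0, 0, 0, 0, 0, 0, 0, 0]
tilt z [ 2.41542763e-04 -4.07621123e-04 -9.99999888e-01] yaw0 98.59438334235493
```

Emit:
send_rows --travel '[[0,0,-0.4],[0,0,-0.8],[0,0,-0.9],[0,0,-0.95],[0,0,-0.95],[0,0,-0.9],[0,0,0]]' --rot '[[0,0,0],[0,0,0],[0,0,0],[0,0,0],[0,0,0],[0,0,0],[0,0,0]]' --gripper '[0,0,0,0,0,0,0]'

```text
time: 39.85
tool_pos: [376.4, -373.6, 312.2]
tool_rot: [2.043, 2.376, -0.001]
contact_force: [0.6, 0.1, -3.3]
finger_gap: 0.493
```

Emit:
send_rows --travel '[[0.77,0.33,0],[0.77,0.31,0],[0.78,0.3,0],[0.78,0.29,0],[0.79,0.28,0],[0.79,0.26,0],[0.8,0.25,0],[0.8,0.24,0],[0.8,0.22,0],[0.81,0.21,0],[0.81,0.2,0],[0,0,0]]' --rot '[[0,0,0.12],[0,0,0.12],[0,0,0.12],[0,0,0.12],[0,0,0.12],[0,0,0.12],[0,0,0.12],[0,0,0.11],[0,0,0.11],[0,0,0.11],[0,0,0.11],[0,0,0]]' --gripper '[0,0,0,0,0,0,0,0,0,0,0,0]'

```text
time: 41.35
tool_pos: [511.9, 165.0, 306.0]
tool_rot: [-2.243, -2.194, 0.001]
contact_force: [-1.3, -0.3, -2.4]
finger_gap: 0.49
```

Emit:
send_rows --travel '[[0,0,0],[0,0,0]]' --rot '[[0,0,0],[0,0,0]]' --gripper '[0,0]'

```text
time: 41.6
tool_pos: [512.8, 159.1, 307.2]
tool_rot: [-2.255, -2.188, 0.002]
contact_force: [-1.0, -0.1, -3.2]
finger_gap: 0.492
```

```bash
python3 look.py w19 125
```

```text
41.6 [512.8 159.1 307.2] 88.26915530708513 [-1.  -0.1 -3.2] 0.492050955144416
[244  98  21  20 323] ctr (254.0, 107.5) [515.5 236.4 125. ] ends [[526.8572579068319, 236.0106601593004], [504.0749146424733, 236.71058873652646]] len 22.79309247619299 yaw 178.24028885746506
[ 347  107   44  115 3256] ctr (368.017333984375, 164.2408447265625) [652.5 166.3 125. ] ends [[655.9266982922866, 233.0442912124163], [648.7264017385337, 89.63444562190887]] len 143.5904874382533 yaw 87.12571704725447
[  212   130    86   212 15742] ctr (254.5, 235.5) [511.2  73.5 125. ] ends [[515.2846262755196, 211.22329197258844], [505.64487849651374, -111.2392518363346]] len 322.6065977269598 yaw 88.28770059014931
```

View pics/w19.png

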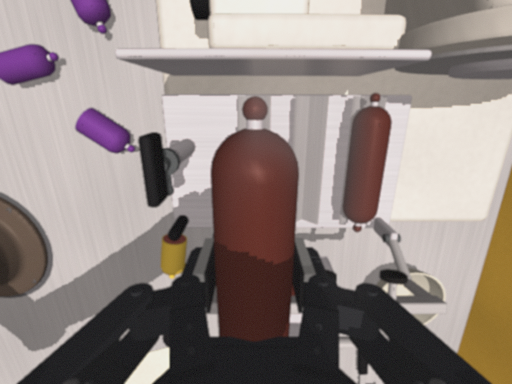

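Emit:
send_rows --travel '[[0,-0.01,0.5],[0,0,0.8],[0,0,0.8],[0,0,0.6],[0,0,0.3],[0,0,0.1],[0,0,0.04],[0,0,0],[0,0,0]]' --rot '[[0,0,0],[0,0,0],[0,0,0],[0,0,0],[0,0,0],[0,0,0],[0,0,0],[0,0,0],[0,0,0]]' --gripper '[0,0,0,0,0,0,0,0,0]'

```text
time: 42.78
tool_pos: [513.0, 160.8, 120.4]
tool_rot: [2.252, 2.189, 0.002]
contact_force: [-0.6, 0.5, -2.4]
finger_gap: 0.494
```

Emit:
send_rows --travel '[[0,0,0.06],[0,0,0.05],[0,0,0.03],[0,0,0],[0,0,0]]' --rot '[[0,0,0],[0,0,0],[0,0,0],[0,0,0],[0,0,0]]' --gripper '[0,0,0,0,0]'

```text
time: 43.4
tool_pos: [512.5, 160.7, 111.1]
tool_rot: [-2.253, -2.19, -0.0]
contact_force: [0.4, 0.2, -2.9]
finger_gap: 0.492
```

Emit:
send_rows --travel '[[0,0,0.04],[0,0,0.03],[0,0,0.02],[0,0,0],[0,0,0]]' --rot '[[0,0,0],[0,0,0],[0,0,0],[0,0,0],[0,0,0]]' --gripper '[0,0,0,0,0]'

```text
time: 44.02
tool_pos: [512.6, 160.6, 106.7]
tool_rot: [2.252, 2.189, 0.0]
contact_force: [-3.9, -2.5, 9.3]
finger_gap: 0.492
```

Contact; release and lift.

Emit:
send_rows --travel '[[0,0,0],[0,0,0],[0,0,0],[0,0,-0.2],[0,0,-0.6],[0,0,-0.9],[0,0,-0.9],[0,0,-0.85],[0,0,0],[0,0,0]]' --rot '[[0,0,0],[0,0,0],[0,0,0],[0,0,0],[0,0,0],[0,0,0],[0,0,0],[0,0,0],[0,0,0],[0,0,0]]' --gripper '[65,65,65,65,65,65,65,65,65,65]'

```text
time: 45.28
tool_pos: [512.1, 160.5, 312.7]
tool_rot: [2.252, 2.189, -0.0]
contact_force: [-0.6, 0.6, 0.1]
finger_gap: 0.651
```

```bash
python3 look.py w20 117
python3 - <<'E'
from h import *
im,_=grab("side","pics/s20.png");crop(im,90,120,310,300,3,"pics/s20c.png")
im,_=grab("top","pics/t20.png")
E
```

```text
45.275 [512.1 160.5 312.7] 88.37521481833372 [-0.6  0.6  0.1] 0.6513621585142647
[ 346  109   42  113 3082] ctr (367.05377197265625, 164.93914794921875) [656.7 164.  117. ] ends [[658.6412227265855, 232.5370984586542], [654.5780231024086, 85.37237202778815]] len 147.22080796089105 yaw 88.41847250679118
[ 238  114   32  112 3174] ctr (253.5, 169.5) [512.  162.1 117. ] ends [[514.0317290440287, 230.18204941609207], [509.75645119360877, 84.06477113644291]] len 146.17981055039962 yaw 88.32404823320937
[286 277  22  17 328] ctr (296.5, 285.0) [571.  -16.5 117. ] ends [[586.7083273389306, -16.93476716420261], [555.3536673910203, -15.988575789437078]] len 31.368933334858152 yaw 178.27150652924175
```

View pics/s20c.png

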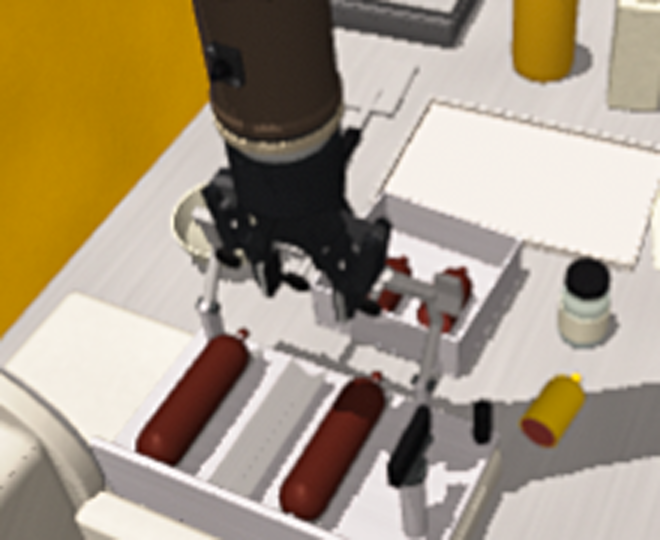

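View pics/w20.png

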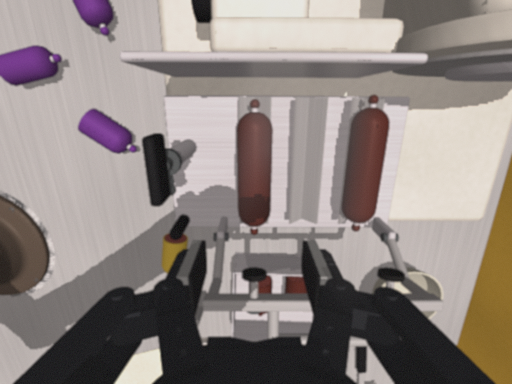

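View pics/t20.png

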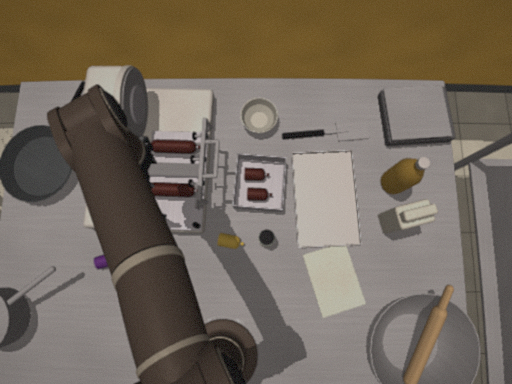

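Run:
```python
from h import *
plan([(549,5.5,330,178.3)],28)
```

```text
travel [[-0.214, 0.058, -0.026], [-0.219, 0.029, -0.026], [-0.221, 0.0, -0.026], [-0.219, -0.028, -0.026], [-0.214, -0.057, -0.026], [-0.205, -0.084, -0.026], [-0.192, -0.11, -0.026], [-0.176, -0.134, -0.026], [-0.157, -0.156, -0.026], [-0.135, -0.175, -0.026], [-0.111, -0.191, -0.026], [-0.085, -0.204, -0.026]] 
rot [[0, 0, np.float64(-0.937)], [0, 0, np.float64(-0.937)], [0, 0, np.float64(-0.937)], [0, 0, np.float64(-0.937)], [0, 0, np.float64(-0.937)], [0, 0, np.float64(-0.937)], [0, 0, np.float64(-0.937)], [0, 0, np.float64(-0.937)], [0, 0, np.float64(-0.937)], [0, 0, np.float64(-0.937)], [0, 0, np.float64(-0.937)], [0, 0, np.float64(-0.937)]] 
grip [28, 28, 28, 28, 28, 28, 28, 28, 28, 28, 28, 28]
tilt z [-2.25341576e-03 -6.26763148e-04 -9.99997265e-01] yaw0 88.38204270086447
```

Emit:
send_rows --travel '[[-0.21,0.06,-0.03],[-0.22,0.03,-0.03],[-0.22,0,-0.03],[-0.22,-0.03,-0.03],[-0.21,-0.06,-0.03],[-0.2,-0.08,-0.03],[-0.19,-0.11,-0.03],[-0.18,-0.13,-0.03],[-0.16,-0.16,-0.02],[-0.14,-0.17,-0.02],[-0.11,-0.19,-0.02],[-0.09,-0.2,-0.02]]' --rot '[[0,0,-0.94],[0,0,-0.94],[0,0,-0.94],[0,0,-0.94],[0,0,-0.94],[0,0,-0.94],[0,0,-0.94],[0,0,-0.94],[0,0,-0.93],[0,0,-0.93],[0,0,-0.93],[0,0,-0.93]]' --gripper '[28,28,28,28,28,28,28,28,28,28,28,28]'

```text
time: 46.92
tool_pos: [550.3, 6.3, 330.8]
tool_rot: [-0.04, -3.139, -0.001]
contact_force: [-0.2, 0.4, 0.0]
finger_gap: 0.282
```

Emit:
send_rows --travel '[[0,0,0],[0,0,0]]' --rot '[[0,0,0],[0,0,0]]' --gripper '[28,28]'

```text
time: 47.18
tool_pos: [550.3, 7.4, 331.3]
tool_rot: [-0.05, -3.14, -0.001]
contact_force: [-0.7, 0.3, 0.8]
finger_gap: 0.28
```

```bash
python3 look.py w21 117|head -1
python3 - <<'E'
from h import *
im=cv2.imread("pics/w21.png")[:,:,::-1]; crop(im,170,120,340,300,4,"pics/w21c.png")
C=cam("wrist");print(proj(C,[[549,5.5,232],[531,6,232],[631,4,232]]))
E
```

```text
47.175 [550.3   7.4 331.3] 178.16340518488155 [-0.7  0.3  0.8] 0.28047461992718936
[[250.92388153 193.609195  ]
 [250.78033482 175.07363333]
 [252.25299321 268.20615276]]
```

View pics/w21c.png

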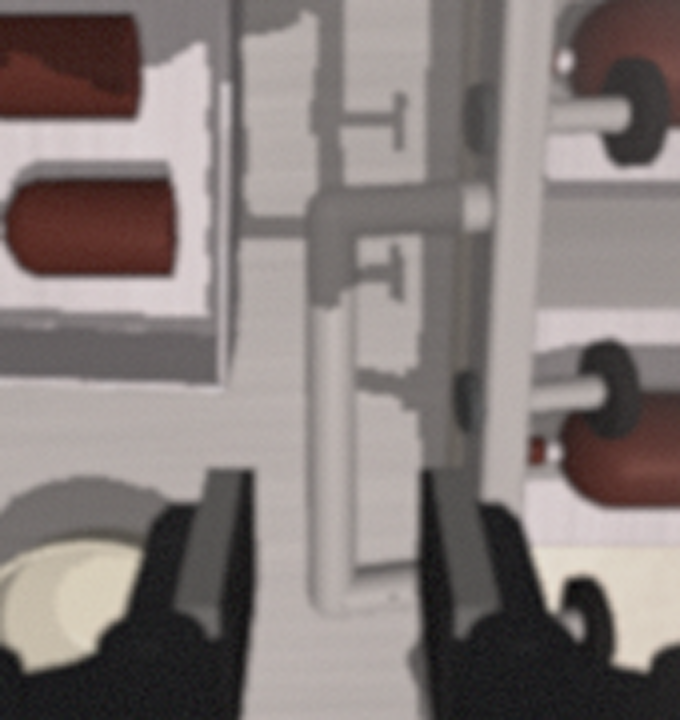

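Emit:
send_rows --travel '[[0,0,0.5],[0,0,0.6],[0,0,0.5],[0,0,0.25],[0,0,0.09],[0,0,0],[0,0,0],[0,0,0],[0,0,0]]' --rot '[[0,0,0],[0,0,0],[0,0,0],[0,0,0],[0,0,0],[0,0,0],[0,0,0],[0,0,0],[0,0,0]]' --gripper '[28,28,28,28,28,28,0,0,0]'

```text
time: 48.35
tool_pos: [551.3, 6.3, 216.3]
tool_rot: [0.048, 3.14, -0.001]
contact_force: [0.6, -2.3, 4.7]
finger_gap: 0.116
```

Run:
```python
from h import *
o=robot.get_obs();print(o['tool_pos'],yaw_of(o)[0],o['contact_force'],o['finger_gap'])
yaw=np.radians(-1.6); a0=np.arctan2(85,95); r=127.5
th=np.radians(yaw_of(o)[0]); N=14
A=np.linspace(1.345,0.04,N+1); tot=0
for i in range(N):
    v=[np.array([r*np.cos(a0+A[j]),r*np.sin(a0+A[j])]) for j in (i,i+1)]
    dy,dz=(v[1]-v[0])/60; d=dy*np.array([-np.sin(yaw),np.cos(yaw)])
    print([round(float(d[0]*np.cos(th)+d[1]*np.sin(th)),3),round(float(d[0]*np.sin(th)-d[1]*np.cos(th)),3),round(float(-dz),3)])
```

```text
[551.26512882   6.30187104 216.32426546] 178.2561472836648 [ 0.62392748 -2.27421234  4.70853174] 0.11612990174896412
[0.0, 0.178, -0.087]
[0.0, 0.185, -0.071]
[0.0, 0.191, -0.053]
[0.0, 0.195, -0.035]
[0.0, 0.197, -0.017]
[0.0, 0.198, 0.002]
[0.0, 0.197, 0.02]
[0.0, 0.194, 0.038]
[0.0, 0.19, 0.056]
[0.0, 0.184, 0.074]
[0.0, 0.176, 0.09]
[0.0, 0.167, 0.106]
[0.0, 0.156, 0.122]
[0.0, 0.144, 0.136]
```

Emit:
send_rows --travel '[[0,0.178,-0.087],[0,0.185,-0.071],[0,0.191,-0.053],[0,0.195,-0.035],[0,0.197,-0.017],[0,0.198,0.002],[0,0.197,0.02],[0,0,0]]' --rot '[[0,0,0],[0,0,0],[0,0,0],[0,0,0],[0,0,0],[0,0,0],[0,0,0],[0,0,0]]' --gripper '[0,0,0,0,0,0,0,0]'

```text
time: 49.35
tool_pos: [554.0, 89.6, 230.8]
tool_rot: [0.044, 3.139, 0.004]
contact_force: [3.2, 2.4, 7.4]
finger_gap: 0.116
```

Emit:
send_rows --travel '[[0,0.194,0.038],[0,0.19,0.056],[0,0.184,0.074],[0,0.176,0.09],[0,0.167,0.106],[0,0.156,0.122],[0,0.144,0.136],[0,0,0],[0,0,0]]' --rot '[[0,0,0],[0,0,0],[0,0,0],[0,0,0],[0,0,0],[0,0,0],[0,0,0],[0,0,0],[0,0,0]]' --gripper '[0,0,0,0,0,0,0,0,0]'

```text
time: 50.48
tool_pos: [555.7, 160.0, 192.4]
tool_rot: [0.047, 3.141, -0.0]
contact_force: [4.7, -1.0, 4.3]
finger_gap: 0.114
```

```bash
python3 look.py w22 117|head -1
python3 - <<'E'
from h import *
im,_=grab("side","pics/s22.png");crop(im,110,180,270,310,4.5,"pics/s22c.png")
E
```

```text
50.475 [555.7 160.  192.4] 178.29837323119375 [ 4.7 -1.   4.3] 0.11444122791339238
```

View pics/s22c.png

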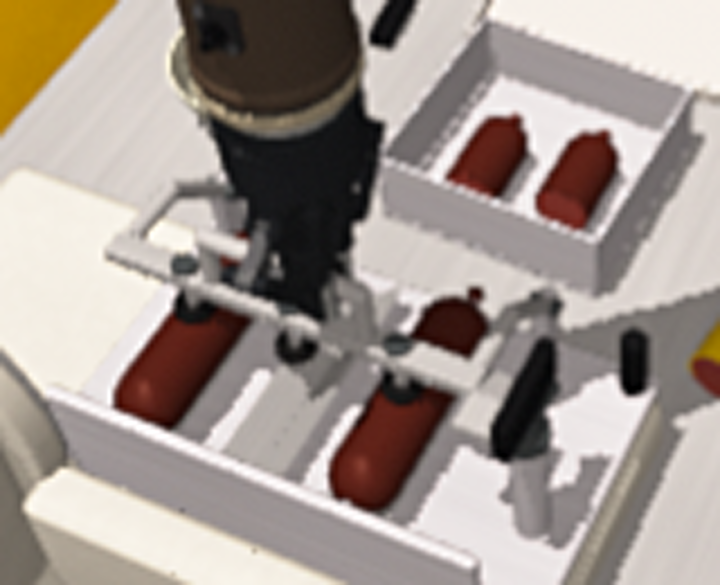

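Emit:
send_rows --travel '[[0,0,0.03],[0,0,0],[0,0,0],[0,0,0],[0,0,-0.3],[0,0,-0.8],[0,0,-0.9],[0,0,0]]' --rot '[[0,0,0],[0,0,0],[0,0,0],[0,0,0],[0,0,0],[0,0,0],[0,0,0],[0,0,0]]' --gripper '[0,0,38,38,38,38,38,38]'

```text
time: 51.58
tool_pos: [556.5, 161.5, 316.3]
tool_rot: [0.046, 3.134, 0.004]
contact_force: [-0.1, 0.6, -1.1]
finger_gap: 0.383
```

Run:
```python
from h import *
o=robot.get_obs();print(o['tool_pos'],o['contact_force'])
plan([(421.5,186,325,88.4)],38)
```

```text
[556.54565512 161.53481217 316.30915944] [-0.13045295  0.62496131 -1.11924444]
travel [[0.188, 0.028, -0.012], [0.191, 0.004, -0.012], [0.189, -0.021, -0.012], [0.185, -0.046, -0.012], [0.177, -0.07, -0.012], [0.167, -0.092, -0.012], [0.153, -0.113, -0.012], [0.137, -0.132, -0.012], [0.119, -0.149, -0.012], [0.099, -0.163, -0.012], [0.076, -0.175, -0.012], [0.053, -0.183, -0.012]] 
rot [[0, 0, np.float64(0.937)], [0, 0, np.float64(0.937)], [0, 0, np.float64(0.937)], [0, 0, np.float64(0.937)], [0, 0, np.float64(0.937)], [0, 0, np.float64(0.937)], [0, 0, np.float64(0.937)], [0, 0, np.float64(0.937)], [0, 0, np.float64(0.937)], [0, 0, np.float64(0.937)], [0, 0, np.float64(0.937)], [0, 0, np.float64(0.937)]] 
grip [38, 38, 38, 38, 38, 38, 38, 38, 38, 38, 38, 38]
tilt z [ 0.00736537  0.00241839 -0.99996995] yaw0 178.31735199838545
```

Emit:
send_rows --travel '[[0.19,0.03,-0.01],[0.19,0,-0.01],[0.19,-0.02,-0.01],[0.18,-0.05,-0.01],[0.18,-0.07,-0.01],[0.17,-0.09,-0.01],[0.15,-0.11,-0.01],[0.14,-0.13,-0.01],[0.12,-0.15,-0.01],[0.1,-0.16,-0.01],[0.08,-0.17,-0.01],[0.05,-0.18,-0.01]]' --rot '[[0,0,0.94],[0,0,0.94],[0,0,0.94],[0,0,0.94],[0,0,0.94],[0,0,0.94],[0,0,0.94],[0,0,0.94],[0,0,0.93],[0,0,0.93],[0,0,0.93],[0,0,0.93]]' --gripper '[38,38,38,38,38,38,38,38,38,38,38,38]'

```text
time: 53.08
tool_pos: [420.0, 185.1, 318.1]
tool_rot: [-2.257, -2.185, 0.001]
contact_force: [-0.1, -0.0, 0.3]
finger_gap: 0.383
```

Emit:
send_rows --travel '[[0,0,0],[0,0,0]]' --rot '[[0,0,0],[0,0,0]]' --gripper '[38,38]'

```text
time: 53.32
tool_pos: [421.1, 184.8, 318.1]
tool_rot: [2.25, 2.193, -0.0]
contact_force: [0.5, 0.1, -1.0]
finger_gap: 0.383
```

```bash
python3 look.py w23 117|head -1
python3 - <<'E'
from h import *
C=cam("wrist");print(proj(C,[[421.5,186,227]]))
im=cv2.imread("pics/w23.png")[:,:,::-1]; crop(im,170,100,420,300,3,"pics/w23c.png")
E
```

```text
53.325 [421.1 184.8 318.1] 88.53174252611112 [ 0.5  0.1 -1. ] 0.38300557506256966
[[253.78785166 197.52491964]]
```

View pics/w23c.png

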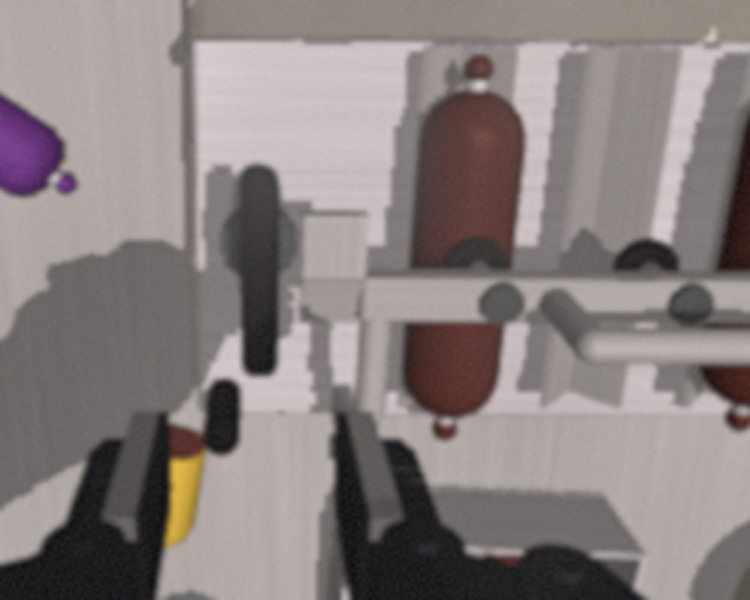

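Emit:
send_rows --travel '[[0.03,0.02,0.5],[0,0,0.6],[0,0,0.5],[0,0,0.25],[0,0,0.1],[0,0,0],[0,0,0],[0,0,0],[0,0,0]]' --rot '[[0,0,0],[0,0,0],[0,0,0],[0,0,0],[0,0,0],[0,0,0],[0,0,0],[0,0,0],[0,0,0]]' --gripper '[35,35,35,35,35,35,0,0,0]'

```text
time: 54.5
tool_pos: [423.2, 187.0, 202.1]
tool_rot: [2.252, 2.188, 0.004]
contact_force: [1.5, -0.7, 5.6]
finger_gap: 0.129
```

Emit:
send_rows --travel '[[0,0,0],[0,0,0],[0,0,0],[0,0,0],[0,0,0],[0,0,0],[0,0,0],[0,0,0],[0,0,0],[0,0,0]]' --rot '[[0,0,-0.7],[0,0,-0.8],[0,0,-0.8],[0,0,-0.8],[0,0,-0.8],[0,0,-0.8],[0,0,-0.8],[0,0,-0.8],[0,0,-0.8],[0,0,-0.8]]' --gripper '[0,0,0,0,0,0,0,0,0,0]'

```text
time: 55.75
tool_pos: [423.8, 187.2, 202.1]
tool_rot: [0.766, 3.043, 0.003]
contact_force: [4.7, 0.7, 4.4]
finger_gap: 0.13
```

Run:
```python
from h import *
o=robot.get_obs();print(o['time'],o['tool_pos'],yaw_of(o)[0],o['contact_force'],o['torque'],o['finger_gap'])
```

```text
55.75 [423.79789902 187.18638718 202.14145906] 151.7342575350708 [4.70598179 0.70540698 4.41316343] [ 0.04907248 -0.948705   -0.19287435] 0.1295878086967909
```

Emit:
send_rows --travel '[[0,0,0],[0,0,0],[0,0,0],[0,0,0],[0,0,0],[0,0,0]]' --rot '[[0,0,-0.7],[0,0,-0.7],[0,0,-0.7],[0,0,-0.7],[0,0,-0.5],[0,0,0]]' --gripper '[0,0,0,0,0,0]'

```text
time: 56.5
tool_pos: [423.9, 187.5, 202.2]
tool_rot: [0.054, 3.137, 0.003]
contact_force: [4.9, 2.0, 3.3]
finger_gap: 0.124
```

Run:
```python
from h import *
o=robot.get_obs();print(o['time'],o['tool_pos'],yaw_of(o)[0],o['contact_force'],o['torque'],o['finger_gap'])
```

```text
56.5 [423.88440242 187.48276246 202.16286084] 178.01140712007535 [4.8743674  1.98305864 3.33735559] [ 0.20673811 -0.99120259  0.09495624] 0.12385888785100402
```

Release, lift and check.

Emit:
send_rows --travel '[[0,0,0],[0,0,0],[0,0,0],[0,0,-0.4],[0,0,-0.8],[0,0,-0.9],[0,0,-0.9],[0,0,0],[0,0,0]]' --rot '[[0,0,0],[0,0,0],[0,0,0],[0,0,0],[0,0,0],[0,0,0],[0,0,0],[0,0,0],[0,0,0]]' --gripper '[35,35,35,35,35,35,35,35,35]'

```text
time: 57.62
tool_pos: [421.8, 186.4, 380.5]
tool_rot: [-0.056, -3.141, 0.001]
contact_force: [1.2, -0.1, -0.7]
finger_gap: 0.349
```

```bash
python3 look.py w24 139
python3 - <<'E'
from h import *
np.set_printoptions(precision=1,suppress=True)
im,S=grab("side","pics/s24.png");crop(im,90,150,290,310,4,"pics/s24c.png")
im,T=grab("top","pics/t24.png")
E
```

```text
57.625 [421.8 186.4 380.5] 177.96466236376443 [ 1.2 -0.1 -0.7] 0.34919923959229665
[ 83 193  45  20 755] ctr (105.0, 202.5) [475.1 -41.1 139. ] ends [[476.2993150580978, -7.497588501514656], [473.9171437153335, -74.92044135856881]] len 67.46492294289132 yaw 87.97647820792268
[248 203  36  25 775] ctr (265.5, 215.0) [504.3 201.8 139. ] ends [[505.2552188341449, 228.66925723485983], [503.3240960655121, 174.97045099572614]] len 53.73351865135537 yaw 87.94041002189056
[194 205  40  23 819] ctr (213.5, 216.0) [503.1 121.9 139. ] ends [[504.1692661934196, 151.85235974933568], [502.042598371831, 91.86392606128203]] len 60.02611841831346 yaw 87.96964055983855
[ 96 225  41  19 674] ctr (116.0, 234.0) [528.6 -35.1 139. ] ends [[529.6669867980245, -3.2872399313164067], [527.5476455519856, -67.08644983167508]] len 63.83440131486459 yaw 88.0973953618391
[249 276  35  23 735] ctr (266.0, 287.0) [637.1 199.8 139. ] ends [[638.1562504365531, 228.61707416450383], [636.0667261459167, 170.93905079801328]] len 57.715859962635825 yaw 87.92523074823876
```

View pics/s24c.png

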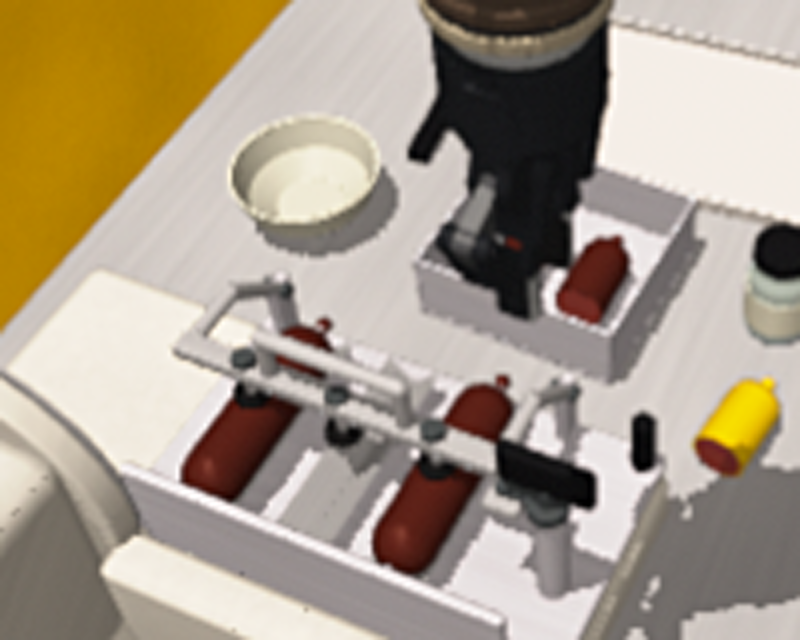

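View pics/w24.png

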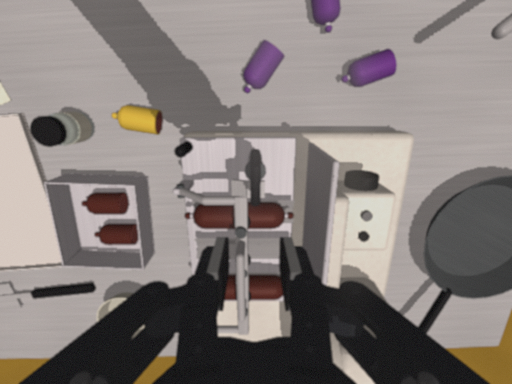

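View pics/t24.png

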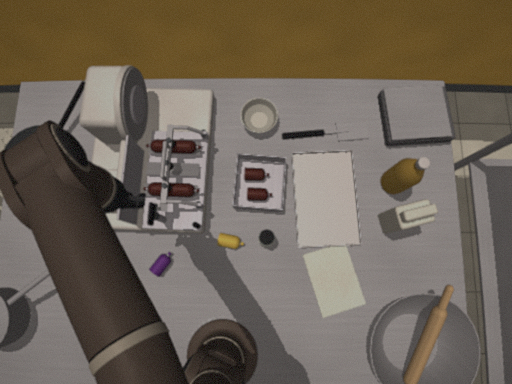

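Run:
```python
import cv2,numpy as np
a=cv2.imread("pics/side0.png")[190:350,90:270];b=cv2.imread("pics/s24.png")[190:350,90:270]
for n,i in(("a",a),("b",b)):
    g=i.max(2)<45; g=g.astype(np.uint8); k,l,st,ce=cv2.connectedComponentsWithStats(g)
    for j in range(1,k):
        if st[j,4]>40:
            ys,xs=np.where(l==j);print(n,st[j],ce[j],cv2.minAreaRect(np.c_[xs,ys].astype(np.float32))[2])
d=np.abs(a.astype(int)-b).max(2); print((d[35:110,110:160]>40).sum())
c=np.hstack([a[10:110,20:170],b[10:110,20:170]]);cv2.imwrite("pics/cmp.png",cv2.resize(c,None,fx=2.6,fy=4,interpolation=cv2.INTER_CUBIC))
```

```text
a [59 56 16 22 91] [66.14285714 64.0989011 ] 35.537681579589844
a [158  64   5  14  63] [160.03174603  70.20634921] 90.0
a [124  70  25  17 263] [135.6539924   78.98479087] 19.98310661315918
a [104  74  16  18  74] [111.67567568  79.64864865] 26.56505012512207
a [ 84 145  18  15 194] [ 93.18041237 153.11340206] 90.0
b [109   0  39  39 747] [130.01606426  15.79518072] 24.227745056152344
b [57 60 18 25 51] [66.         71.66666667] 28.442928314208984
b [158  64   5  14  62] [160.06451613  70.29032258] 90.0
b [124  70  25  17 243] [135.54320988  78.64609053] 21.037511825561523
b [ 84 145  18  15 185] [ 93.21621622 153.12972973] 26.56505012512207
336
```

View pics/cmp.png

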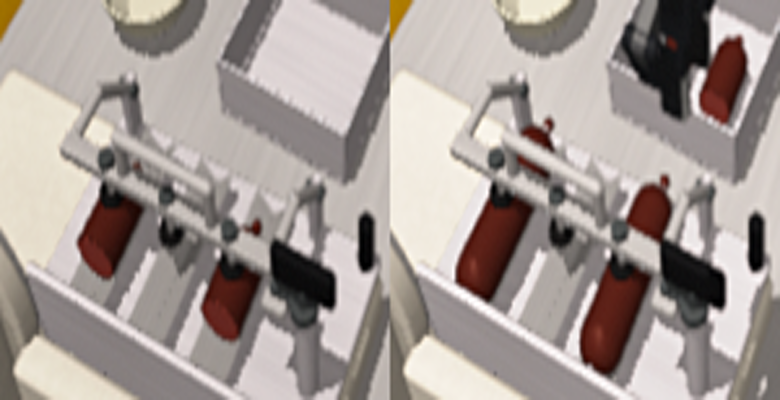

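Grip and clamp coincide with the initial locked picture. Handing in.

Run:
```python
from workcell import robot
print(robot.job_done())
```

```text
the job is handed in; nothing more can be done
None
```

The slicer is reloaded and I handed the job in at about 58 s of the 210 s allowed; no verdict comes back.

**What I did:**
- I freed the cam and swung the clamp up against its stop.
- The two leftover ends, which were in channels 0 and 2, went into the offcut pan. I let each go about 10 mm above the pan floor.
- The two whole sausages went into channels 2 and 0. I lowered each until I felt about 9 N of contact before opening the gripper. Channel 1 is empty, because only two whole sausages were there.
- I swung the clamp down and turned the cam back a quarter turn. One sausage had been knocked against the tray's near wall partway through, so I measured it again before picking it up.

**Last checks:**
- **Cam and clamp:** in the side view, the cam grip sits within half a pixel of the starting locked picture. Its fitted angle differs by about 1° in the image. The clamp looks the same by eye.
- **Sausages:** before the clamp came down, both axes were within about 1 mm and 1° of the channel lines I had measured, with the middles near the channel middles. After locking, both still lay along their channels.
- **Pan and bystanders:** both ends lie in the pan. The jar, bowl, spatula, bottle and bag look unmoved in the top and side views, though I did not measure them.
- **Gripper:** it was clear of everything, at 380 mm height.

**What disagreed:** the cameras differed by about 10 mm on the pan's position and 2–4 mm on the channels' x. For the pan I used a value between the two. For the channels I used positions measured as the gripper closed on the ends.

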